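Brace the polishing lathe with its crank-down leg

ROBOT

A 6-joint arm with a two-finger parallel gripper is mounted at the origin on the work surface. World frame = base frame: x ahead of the robot, y to its left, z up, the work surface at z = 0. Lengths are in m, angles in rad, forces in N, time in s.
With the tool pointing down it reaches from about 0.275 to 0.85 m from the base axis. Payload 5.2 kg.
Tool frame: the origin (TCP) lies midway between the tips of the shut fingers; the grasp point (between the pads) lies 19 mm behind it; z points along the fingers, y is the direction in which the jaws open and shut (so a half turn about z gives the same grasp; the last joint's range is limited). The gripper opens to 85 mm and grips with 20 to 120 N. Pads are 22 mm wide; open, the fingers measure 114 mm over their backs; the gripper's body (76 mm by 85 mm) begins 54 mm behind the grasp point. The pads swing forward as they close: fully open they stand 13 mm farther back than shut.
Start: joints at [1.057, 0.259, 1.535, -0, 1.348, -0.203], TCP at [0.168, 0.524, 0.231] pointing down, gripper open.
Joint ranges: [-3.14, 3.14], [-0.91, 2.08], [0.19, 2.58], [-1.22, 4.36], [0.22, 2.71], [-3.12, 3.12]. Speed limits (rad/s): [2.57, 2.57, 3.14, 3.14, 3.14, 3.14].

INTERFACE

Orientations are given as a unit quaternion [w, x, y, z].
In Python, from bench import arm gives the robot as it stands.
- The arm moves only by the tool play_rows, never from a script. Its argument "plan" is a list of rows, each an object of numbers: "tx", "ty", "tz": the shift along the tool's x, y, z in mm; "wx", "wy", "wz": the turn, a rotation vector about the tool's x, y, z in rad; "claw": the finger opening in mm, from 0 to 85.4. In form: [{"tx": .., "ty": .., "tz": .., "wx": .., "wy": .., "wz": .., "claw": ..}, ...]. A call has 1 to 20 rows; each row shifts and turns the pose as measured when the row begins, along the tool's axes as they then stand; what a row does not reach is not made up. A row lasts 1/12 s, in which the tool goes at most 41.7 mm and 7.16 degrees, less where a joint would pass 70% of its speed; a pose out of reach is approached as far as the arm can. A call with a gripper value outside its range is refused whole. The fingers move at their own pace and stop on an object; "grip_force" is the grip in N (left out, the last holds). Time passes only in rows, so rows that do not move let the fingers close. It gives the time, the measured TCP pose, the force and the opening at its end, in the units of the state.
- arm.sense(): the state, without advancing time (a new reading comes with each control period).
- arm.snapshot(name): name is "scene" or "top" or "wrist"; returns (picture, depth): 420x560x3 uint8, red, green, blue; 420x560 float32, m along the optical axis (not along the pixel's ray), 0 where there is no reading.
- arm.camera_model(name): a dict with "fx", "fy", "cx", "cy" (pixels), "dist_coeffs" ([k1, k2, p1, p2, k3] as OpenCV has them; the pictures are not rectified), "R" (3x3) and "t" (3): a world point X has camera coordinates R X + t. Camera axes: x right, y down, z forward; pixel columns grow to the right and rows downward; lengths in m; the calibration is good to about 2 mm. A picture is of the moment at which its call begins: read the wrist's pose just before it. camera_model takes no time and is no camera call; for the wrist camera it gives the pose at the moment of the call.
- arm.hand_in(): hands the job in, once; it reports no verdict.
The state is a dict: "time_s": time; "joint_positions": joint angles; "joint_vel": joint speeds; "joint_efforts": joint torques, N m; "position": TCP position; "orientation": TCP orientation; "contact_force": force on the tool from outside, world axes, zero at the start; "moment": the same for the moment, N m; "gripper_width": finger opening in m.
Only numpy, scipy, OpenCV 4.12 (cv2) and the standard library are available. Lean on these libraries where they do the work, as an engineer would, in place of code of your own. Each camera call takes 0.05 s, during which the arm holds its last target.

TASK

Steady the polishing lathe: take the pad with the black rubber face from the low rack, lay it flat on the table under the stabiliser leg so that the whole orange foot will stand on the rubber, then turn the red-knobbed crank clockwise until the foot bears firmly on the pad: keep on for about half a turn after the foot touches, when the crank has become clearly heavier, but do not force it hard down. Let go, and leave the other pad and everything else on the bench where they are.

Things in the scene. Friction and masses are not known exactly. Their poses are not given: they have to be found in the camera images.
- lathe: fixed polishing lathe with a stabiliser leg. Origin on the table under the leg's vertical axis. A dark arm 45 mm wide (135 to 165 mm above the table) runs from the leg along the lathe's own -y to the grey motor and yellow wheel, which fill x -165..175, y -500..-300 mm, up to 305 mm high. The leg is open at table height on its other sides (+x, +y, -x).
- leg_sleeve (a point): centre of the lower end of the leg's steel sleeve, 85 mm above the table on the leg's axis. The sleeve is 38 mm across, up to 117 mm; above it the blue gear housing, 58 mm across, 117 to 192 mm above the table; the foot hangs below.
- crank (a joint): crank about the leg's axis; rad, grows clockwise from above (foot goes down 3.18 mm per rad, 20 mm a turn); limits -1 and 23. At 0 its arm points along the lathe's +x. Self-locking. Foot free: about 8 N at the knob along its circle. Once the foot bears, its 8 N/mm spring (18 mm travel) adds 0.6 N at the knob per 10 N of foot load: about 13 N in all at 80 N, half a turn after contact.
- crank_grip (a point): middle of the red upright crank knob, 229 mm above the table, 55 mm from the leg's axis. Knob 22 mm across, 206 to 252 mm above the table; it spins freely on its pin, so it can be led round with the gripper's direction unchanged. The crank arm below it is 16 mm wide, its top at 206 mm, and reaches 67 mm from the axis.
- jack_foot: orange foot of the leg, disc 36 mm across, 10 mm thick, on a thinner steel rod; origin at the centre of its underside, on the leg's axis. At the start it hangs 33 to 54 mm above the table.
- rubber_pad: the pad to use, loose, about 0.35 kg, most of it in the plate. Origin under the centre of its plate, 68 (x) x 64 (y) x 20 mm high, yellow sides, black rubber top. A bar 20 mm wide, 14 mm high runs along its own +x to an upright blue grip block 40 (x) x 20 (y) x 34 mm high centred at x = 135 mm. Starts flat in one of the rack's two bays, plate outside, bar and grip under the roof.
- steel_pad: the wrong pad: same shape, bare steel plate, red grip block; in the other bay of the rack; to be left there
- rack: fixed low dark rack, origin on the table at the middle of its front edge; two bays 96 mm wide, centred at y = 53 and -53 mm, run along its own +x and are closed at the back. 131 mm deep, 222 mm wide, roof 48 to 58 mm above the table. A stowed pad points its own +x along the rack's +x, plate centre 42 mm in front of the front edge, far end 113 mm inside.
- compound_bar: loose dark green bar of polishing compound, 60 x 42 x 34 mm high; origin at the centre of its underside; a bystander, to be left where it is
- tripoli_bar: loose brown bar of tripoli, 110 (x) x 45 x 36 mm high; origin at the centre of its underside; a bystander, to be left where it is
- polish_jar: loose round jar with a white cap, 60 mm across, 55 mm high; origin at the centre of its underside; a bystander, to be left where it is
- cleaner_bottle: loose upright bottle with a blue cap, 60 mm across, 160 mm high; origin at the centre of its underside; a bystander, to be left where it is
- ring_tray: loose black tray of finished rings, 110 (x) x 75 x 18 mm high; origin at the centre of its underside; a bystander, to be left where it is
- spare_wheel: loose yellow polishing wheel lying flat, 100 mm across, 22 mm high; origin at the centre of its underside; a bystander, to be left where it is
- loose_ring: one loose steel ring lying flat, 28 mm across, 7 mm high; origin at the centre of its underside; a bystander, to be left where it is

How it is judged:
By the outcome, as a careful person would: the job done as asked, in the order asked, and still so for the second after the job is handed in, with the robot touching nothing.
It also fails if it takes over 72 s, if anything falls off the work surface, if the arm or the gripper's body presses on something with over 40 N, if the wrist force passes 120 N, or if a joint passes its speed limit or range.

## Working session

There is one attempt and no reset: what is moved stays moved. The work goes in short steps, Python scripts to look and compute and a tool call to move; the robot and the scene stay as the last step left them, time stands still between calls to the robot, and variables do not carry over. Pictures are saved under pics/ and viewed, and the job is handed in when it is done.

Besides the shell and the picture viewer there is one more tool, called after "Call:" by a JSON object that holds its "op" and its "data". play_rows: Moves the arm, as the interface text tells. Its arguments: {"type":"object","properties":{"plan":{"type":"array","items":{"type":"object","properties":{"tx":{"type":"number"},"ty":{"type":"number"},"tz":{"type":"number"},"wx":{"type":"number"},"wy":{"type":"number"},"wz":{"type":"number"},"claw":{"type":"number"}}}},"grip_force":{"type":"number"}},"required":["plan"]}

```bash
ls; mkdir -p pics; python3 - <<'E'
from bench import arm
import cv2,numpy as np
s=arm.sense(); print(s)
for n in ["scene","top"]:
    im,d=arm.snapshot(n); cv2.imwrite(f"pics/{n}0.png",im[:,:,::-1]); np.savez(f"{n}0.npz",im=im,d=d)
    m=arm.camera_model(n); print(n,m)
E
```

```text
pics
{'time_s': 0.0, 'joint_positions': array([ 1.05721677e+00,  2.59350454e-01,  1.53610569e+00, -2.50911881e-05,
        1.34804944e+00, -2.02755623e-01]), 'joint_vel': array([ 0.00076074,  0.00026036, -0.00012179, -0.00054579, -0.00147185,
        0.00075872]), 'joint_efforts': array([-2.82037770e-03, -4.46025717e+01, -2.90568817e+01, -6.84727111e-04,
        1.15454447e-02, -1.73855447e-06]), 'position': array([0.16789717, 0.52316162, 0.23046165]), 'orientation': array([-3.23841671e-04,  1.54784293e-01,  9.87947826e-01, -9.00060162e-04]), 'contact_force': array([0.07481301, 0.17158071, 0.25355482]), 'moment': array([-0.01167697,  0.08033615,  0.00488737]), 'gripper_width': 0.08547601262550922}
scene {'fx': 508.361804604533, 'fy': 508.361804604533, 'cx': 276.0080833060099, 'cy': 217.99779414186543, 'dist_coeffs': array([0.05069977, 0.        , 0.        , 0.        , 0.        ]), 'R': array([[-0.7295116 ,  0.68380195, -0.01509021],
       [ 0.57422791,  0.60032856, -0.55665782],
       [-0.37158462, -0.41475356, -0.83060481]]), 't': array([ 0.36833784, -0.30366895,  1.34859246])}
top {'fx': 472.0852197364022, 'fy': 472.0852197364022, 'cx': 286.3337880232358, 'cy': 194.15915336353365, 'dist_coeffs': array([-0.0986025,  0.       ,  0.       ,  0.       ,  0.       ]), 'R': array([[ 2.05704962e-01, -9.78614034e-01,  2.03785721e-04],
       [-9.57889719e-01, -2.01391324e-01, -2.04667585e-01],
       [ 2.00331612e-01,  4.19059336e-02, -9.78831517e-01]]), 't': array([-0.01903376,  0.60493477,  0.92691691])}
```

View pics/scene0.png

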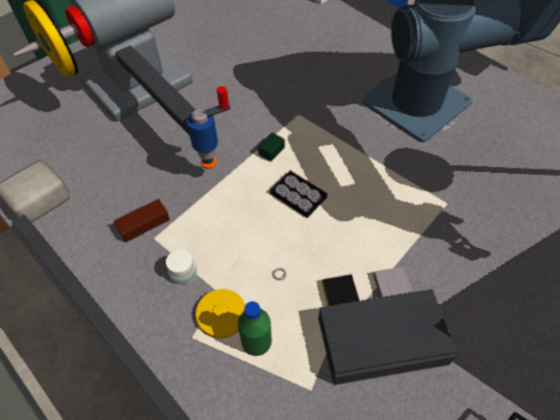

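View pics/top0.png

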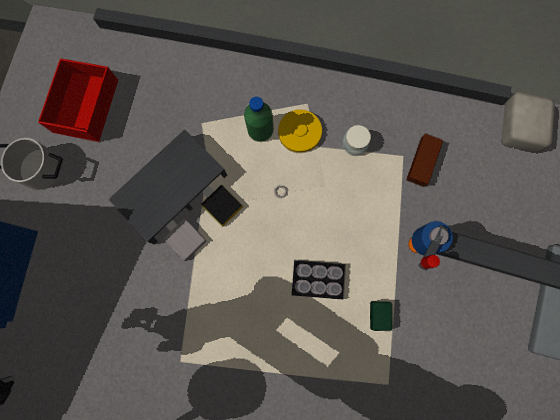

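The scene view shows the lathe leg (blue housing at 202,130, orange foot at 208,163, knob at 222,97). The rack is at 385,335, with the black pad at 340,290 and the steel pad at 392,283. In the top view the black pad is at 222,205, the steel pad at 185,240, the housing at 437,237, the knob at 431,262 and the ring at 281,191.

```bash
cat > h.py <<'E'
import numpy as np,cv2
from bench import arm
def rays(n,px,m=None):
    m=m or arm.camera_model(n)
    K=np.array([[m['fx'],0,m['cx']],[0,m['fy'],m['cy']],[0,0,1]])
    p=cv2.undistortPoints(np.array(px,float).reshape(-1,1,2),K,np.array(m['dist_coeffs'])).reshape(-1,2)
    d=np.c_[p,np.ones(len(p))]@m['R']; o=-m['R'].T@m['t']
    return o,d
def onplane(n,px,z,m=None):
    o,d=rays(n,px,m); return o+d*((z-o[2])/d[:,2])[:,None]
def depthpts(n,px,D,m=None):
    o,d=rays(n,px,m); px=np.array(px,int); return o+d*D[px[:,1],px[:,0]][:,None]
def cloud(n,D,m=None):
    v,u=np.nonzero(D>0); P=np.full(D.shape+(3,),np.nan)
    P[v,u]=depthpts(n,np.c_[u,v],D,m); return P
E
python3 - <<'E'
from h import *
np.set_printoptions(precision=4,suppress=True)
for n in ["top","scene"]:
    z=np.load(n+"0.npz"); im=z['im'];D=z['d'];P=cloud(n,D)
    hsv=cv2.cvtColor(im,cv2.COLOR_RGB2HSV); H,S,V=cv2.split(hsv)
    X,Y,Z=P[...,0],P[...,1],P[...,2]
    ws=(X>.1)&(X<.95)&(abs(Y)<.8)
    print(n,"zgrid",np.nanmedian(Z[ws]))
    masks={
     'rack_roof':ws&(Z>.050)&(Z<.066)&(Y>0.1)&(S<120),
     'black':ws&(V<45)&(Z>.012)&(Z<.028),
     'grey20':ws&(V>=45)&(S<80)&(Z>.012)&(Z<.028),
     'red':ws&((H<6)|(H>174))&(S>180)&(Z>.19)&(Z<.27),
     'blue':ws&(H>100)&(H<125)&(S>130)&(Z>.1)&(Z<.21),
     'orange':ws&(H>5)&(H<17)&(S>180)&(Z<.09),
     'green':ws&(H>60)&(H<95)&(S>100)&(Z>.02)&(Z<.045),
    }
    for k,mk in masks.items():
        nn,l,st,c=cv2.connectedComponentsWithStats(mk.astype(np.uint8))
        for i in range(1,nn):
            if st[i,4]>25:
                q=P[l==i]
                r=cv2.minAreaRect((q[:,:2]*1000).astype(np.float32))
                print(k,st[i],"med",np.median(q,0),"rng z",q[:,2].min(),q[:,2].max(),"rect",np.round(r[0],1),np.round(r[1],1),round(r[2],1))
E
```

```text
top zgrid 0.002011458782549491
rack_roof [ 108  130  116  112 5981] med [0.5631 0.3599 0.0592] rng z 0.05003808724542547 0.06589600678956975 rect [566.  362.9] [132.6 222.5] 56.8
rack_roof [  7 141  30  39 174] med [0.5628 0.7195 0.0582] rng z 0.05000784081236842 0.06598532175857585 rect [557.5 707.4] [43.2 90.4] 76.3
rack_roof [ 41 144  10  31  83] med [0.5588 0.6329 0.0578] rng z 0.05031648508070541 0.06587259336468454 rect [566.3 638. ] [69.  17.6] 21.2
rack_roof [ 22 175  21  10  63] med [0.5122 0.6474 0.0573] rng z 0.050124137849655526 0.0659980975726574 rect [510.5 656.5] [ 8.9 51.7] 31.4
black [  97   23  409   81 1366] med [0.9254 0.1313 0.0199] rng z 0.012011888528920212 0.027926832473469387 rect [925.6 149.9] [997.    8.2] 89.9
black [257 133  15   8  31] med [0.7191 0.1808 0.0221] rng z 0.012146276838227443 0.027690644798860076 rect [721.3 182.2] [ 5.9 34. ] 35.6
black [407 178  20   8  42] med [ 0.6907 -0.1714  0.0202] rng z 0.012126546058561338 0.027991991587938525 rect [ 691.1 -169.2] [42.1  1.9] 80.6
black [202 185  40  39 814] med [0.5532 0.242  0.021 ] rng z 0.015639
[... 6606 characters left out ...]
302  17  17 218] med [0.744  0.1996 0.1593] rng z 0.10698534630160084 0.16459561432530878 rect [740.6 194.3] [36.2 25.5] 48.1
orange [202 158  14  11  77] med [ 0.5534 -0.1725  0.0588] rng z 0.05050066047493229 0.06476257042575284 rect [ 549.5 -175.5] [20.8 33.4] 74.8
orange [ 115  200   53   41 1082] med [ 0.7464 -0.1688  0.035 ] rng z 0.006061107039160185 0.041722431935203974 rect [ 744.6 -177.3] [ 44.8 105.9] 80.1
green [259 134  25  23 352] med [ 0.3949 -0.1343  0.0343] rng z 0.020265333556919174 0.04001639787647471 rect [ 392.8 -137.5] [56.3 40.1] 9.4
green [243 339  28  15 120] med [0.7591 0.2212 0.0327] rng z 0.020436502289032155 0.04444963614318076 rect [754.  215.8] [16.5 51.8] 59.8
```

```bash
python3 - <<'E'
from h import *
np.set_printoptions(precision=4,suppress=True)
print("ring",onplane("top",[[281,191]],.005),onplane("scene",[[279,273]],.005),"jar",onplane("top",[[358,140]],.055))
for n in ["top","scene"]:
    z=np.load(n+"0.npz"); im=z['im'];D=z['d'];P=cloud(n,D)
    H,S,V=cv2.split(cv2.cvtColor(im,cv2.COLOR_RGB2HSV)); X,Y,Z=[P[...,i] for i in range(3)]
    a=(abs(Z-.165)<.008)&(Y<-.225)&(Y>-.42)&(X>.4)&(X<.65)&(S<110)
    q=P[a]; r=cv2.minAreaRect((q[:,:2]*1000).astype(np.float32)); print(n,"arm",len(q),r)
    vx,vy,x0,y0=cv2.fitLine(q[:,:2].astype(np.float32),cv2.DIST_HUBER,0,.01,.01).ravel(); print("heading",np.degrees(np.arctan2(vy,vx)),"x at y=-.18",x0+vx/vy*(-.18-y0))
    from scipy.optimize import least_squares
    b=(X>.45)&(X<.65)&(Y>-.26)&(Y<-.1)&(H>100)&(H<125)&(S>130)
    w=P[b&(Z>.12)&(Z<.183)][:,:2]
    f=least_squares(lambda c:np.hypot(w[:,0]-c[0],w[:,1]-c[1])-.029,[.548,-.181],loss='soft_l1',f_scale=.002); print("housing side",len(w),f.x,abs(f.fun).mean())
    o=P[(H>5)&(H<17)&(S>180)&(Z<.09)&(X<.62)&(X>.45)&(Y<-.1)]; 
    if len(o): print("orange z pct",np.percentile(o[:,2],[2,10,25,50,75,90,98]))
    k=P[((H<6)|(H>174))&(S>180)&(Z>.21)&(Z<.247)&(X<.55)&(X>.45)&(Y<-.1)&(Y>-.22)][:,:2]
    f=least_squares(lambda c:np.hypot(k[:,0]-c[0],k[:,1]-c[1])-.011,[.4966,-.1624],loss='soft_l1',f_scale=.002); print("knob",len(k),f.x,abs(f.fun).mean())
E
```

```text
ring [[0.6123 0.1214 0.005 ]] [[0.609  0.1204 0.005 ]] jar [[ 0.7471 -0.0215  0.055 ]]
top arm 2452 ((538.1685180664062, -322.52734375), (197.6500244140625, 46.86741638183594), 85.6729965209961)
heading 85.36274 x at y=-.18 0.54870415
housing side 223 [ 0.5499 -0.182 ] 0.00040764020948122877
orange z pct [0.0558 0.0579 0.0585 0.0603 0.0612 0.0623 0.063 ]
knob 67 [ 0.4971 -0.1638] 0.0002862346648961294
scene arm 1215 ((537.0220947265625, -322.9169921875), (198.0964813232422, 45.46330642700195), 85.21317291259766)
heading 84.19553 x at y=-.18 0.5536353
housing side 511 [ 0.547  -0.1845] 0.0009390584041104906
orange z pct [0.0516 0.0545 0.0564 0.0588 0.0613 0.0624 0.0636]
knob 114 [ 0.495  -0.1665] 0.0010449528457989327
```

Call:
{"op": "play_rows", "data": {"plan": [{"wz": 0.12},{"wz": 0.12},{"wz": 0.12},{"wz": 0.12},{"wz": 0.12},{"wz": 0.12},{"wz": 0.12},{"wz": 0.12},{"wz": 0.12},{"wz": 0.12},{"wz": 0.12},{"wz": 0.12},{"wz": 0.12},{"wz": 0.12},{"wz": 0.12},{"wz": 0.12}]}}

```text
validation failed for argument at $.pl...
```

Call:
{"op": "play_rows", "data": {"plan": [{"tx": 0,"ty": 0,"tz": 0,"wx": 0,"wy": 0,"wz": 0.122,"claw": 85},{"tx": 0,"ty": 0,"tz": 0,"wx": 0,"wy": 0,"wz": 0.122,"claw": 85},{"tx": 0,"ty": 0,"tz": 0,"wx": 0,"wy": 0,"wz": 0.122,"claw": 85},{"tx": 0,"ty": 0,"tz": 0,"wx": 0,"wy": 0,"wz": 0.122,"claw": 85},{"tx": 0,"ty": 0,"tz": 0,"wx": 0,"wy": 0,"wz": 0.122,"claw": 85},{"tx": 0,"ty": 0,"tz": 0,"wx": 0,"wy": 0,"wz": 0.122,"claw": 85},{"tx": 0,"ty": 0,"tz": 0,"wx": 0,"wy": 0,"wz": 0.122,"claw": 85},{"tx": 0,"ty": 0,"tz": 0,"wx": 0,"wy": 0,"wz": 0.122,"claw": 85},{"tx": 0,"ty": 0,"tz": 0,"wx": 0,"wy": 0,"wz": 0.122,"claw": 85},{"tx": 0,"ty": 0,"tz": 0,"wx": 0,"wy": 0,"wz": 0.122,"claw": 85},{"tx": 0,"ty": 0,"tz": 0,"wx": 0,"wy": 0,"wz": 0.122,"claw": 85},{"tx": 0,"ty": 0,"tz": 0,"wx": 0,"wy": 0,"wz": 0.122,"claw": 85},{"tx": 0,"ty": 0,"tz": 0,"wx": 0,"wy": 0,"wz": 0.122,"claw": 85},{"tx": 0,"ty": 0,"tz": 0,"wx": 0,"wy": 0,"wz": 0.122,"claw": 85},{"tx": 0,"ty": 0,"tz": 0,"wx": 0,"wy": 0,"wz": 0.122,"claw": 85}]}}

```text
time_s: 1.35
position: [0.1654, 0.5187, 0.2226]
orientation: [0.005, 0.888, 0.46, -0.008]
contact_force: [-0.3, -0.2, -1.2]
gripper_width: 0.0852
```

```bash
cat >> h.py <<'E'
from scipy.spatial.transform import Rotation as Ro
def tool():
    s=arm.sense(); q=s['orientation']; return s,s['position'],Ro.from_quat(np.r_[q[1:],q[0]])
def need(x,y,z,yh=None):
    """shift [mm] and turn [rad] in tool axes to reach tool-down pose with tool-y heading yh deg"""
    s,p,R=tool(); A=R.as_matrix()
    a=np.radians(yh); Y=np.array([np.cos(a),np.sin(a),0]); Z=np.array([0,0,-1.]); T=np.c_[np.cross(Y,Z),Y,Z]
    d=1000*A.T@(np.array([x,y,z])-p); w=(R.inv()*Ro.from_matrix(T)).as_rotvec()
    print("t",round(s['time_s'],2),"pos",p.round(4),"yhead",round(float(np.degrees(np.arctan2(A[1,1],A[0,1]))),1),"F",s['contact_force'].round(1),"w",round(float(s['gripper_width']),4))
    print("shift",d.round(1),"len",round(float(np.linalg.norm(d)),1),"turn",w.round(3),"rows>=",int(np.ceil(max(np.linalg.norm(d)/41.7,np.linalg.norm(w)/.125))))
    print("shift in target axes",(1000*T.T@(np.array([x,y,z])-p)).round(1))
E
python3 - <<'E'
from h import *
u=np.array([np.cos(np.radians(57.1)),np.sin(np.radians(57.1))])
g=np.array([.552,.2415])-.008*u; print(g)
need(*g,.12,-32.9)
E
```

```text
[0.5476546  0.23478304]
t 1.35 pos [0.1654 0.5187 0.2226] yhead -35.2 F [-0.3 -0.2 -1.2] w 0.0852
shift [ -9.6 475.8 103.7] len 487.1 turn [ 0.002  0.019 -0.04 ] rows>= 12
shift in target axes [-30.7 475.2 102.6]
```

Call:
{"op": "play_rows", "data": {"plan": [{"tx": 0,"ty": 20,"tz": 0,"wx": 0.002,"wy": 0.019,"wz": -0.04,"claw": 85},{"tx": -2.5,"ty": 38,"tz": 7,"wx": 0,"wy": 0,"wz": 0,"claw": 85},{"tx": -2.5,"ty": 38,"tz": 7,"wx": 0,"wy": 0,"wz": 0,"claw": 85},{"tx": -2.5,"ty": 38,"tz": 7,"wx": 0,"wy": 0,"wz": 0,"claw": 85},{"tx": -2.5,"ty": 38,"tz": 7,"wx": 0,"wy": 0,"wz": 0,"claw": 85},{"tx": -2.5,"ty": 38,"tz": 7,"wx": 0,"wy": 0,"wz": 0,"claw": 85},{"tx": -2.5,"ty": 38,"tz": 7,"wx": 0,"wy": 0,"wz": 0,"claw": 85},{"tx": -2.5,"ty": 38,"tz": 7,"wx": 0,"wy": 0,"wz": 0,"claw": 85},{"tx": -2.5,"ty": 38,"tz": 7,"wx": 0,"wy": 0,"wz": 0,"claw": 85},{"tx": -2.5,"ty": 38,"tz": 7,"wx": 0,"wy": 0,"wz": 0,"claw": 85},{"tx": -2.5,"ty": 38,"tz": 7,"wx": 0,"wy": 0,"wz": 0,"claw": 85},{"tx": -2.5,"ty": 38,"tz": 7,"wx": 0,"wy": 0,"wz": 0,"claw": 85},{"tx": 0,"ty": 10,"tz": 0,"wx": 0,"wy": 0,"wz": 0,"claw": 85},{"tx": 0,"ty": 0,"tz": 0,"wx": 0,"wy": 0,"wz": 0,"claw": 85}]}}

```text
time_s: 2.52
position: [0.5357, 0.2361, 0.1351]
orientation: [-0.002, 0.879, 0.476, -0.003]
contact_force: [-0.8, 0.3, 0.5]
gripper_width: 0.0848
```

```bash
python3 - <<'E'
from h import *
im,d=arm.snapshot("wrist"); m=arm.camera_model("wrist"); cv2.imwrite("pics/w1.png",im[:,:,::-1])
need(.5477,.2348,.06,-32.9)
P=cloud("wrist",d,m); V=im.max(2)
k=(V<50)&(abs(P[...,2]-.02)<.006)&(np.hypot(P[...,0]-.552,P[...,1]-.2415)<.06)
q=P[k]; print(len(q), q.mean(0) if len(q) else 0, cv2.minAreaRect((q[:,:2]*1000).astype(np.float32)) if len(q) else 0)
E
```

```text
t 2.57 pos [0.5347 0.2365 0.1349] yhead -33.1 F [ 0.8 -0.5 -0.1] w 0.085
shift [ 6.  12.3 74.8] len 76.1 turn [-0.007  0.004 -0.003] rows>= 2
shift in target axes [ 5.6 11.8 74.9]
4913 [0.552597   0.24523227 0.02018168] ((551.3619384765625, 243.63014221191406), (66.31393432617188, 61.76396179199219), 57.45635223388672)
```

View pics/w1.png

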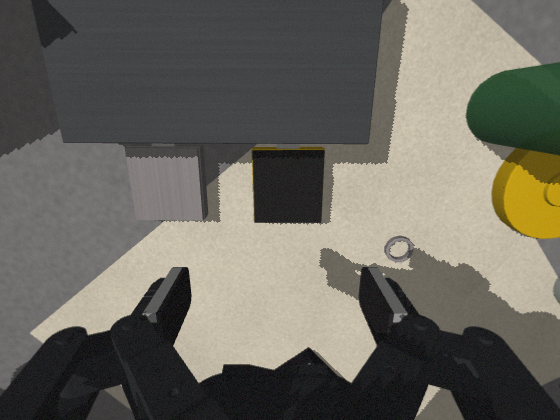

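The wrist view shows the black plate at pixel (288,186), steel plate at (165,186) and the ring at (398,248). The pad centre agrees with the other views to about 2 mm.

Call:
{"op": "play_rows", "data": {"plan": [{"tx": 5,"ty": 11,"tz": 0,"wx": -0.007,"wy": 0.004,"wz": -0.003,"claw": 85},{"tx": 0,"ty": 0,"tz": 30,"wx": 0,"wy": 0,"wz": 0,"claw": 85},{"tx": 0,"ty": 0,"tz": 30,"wx": 0,"wy": 0,"wz": 0,"claw": 85},{"tx": 0,"ty": 0,"tz": 25,"wx": 0,"wy": 0,"wz": 0,"claw": 85},{"tx": 0,"ty": 0,"tz": 0,"wx": 0,"wy": 0,"wz": 0,"claw": 85}]}}

```text
time_s: 2.98
position: [0.5468, 0.2408, 0.0513]
orientation: [0.001, 0.877, 0.481, 0.004]
contact_force: [-0.8, -0.1, -0.3]
gripper_width: 0.0853
```

```bash
python3 - <<'E'
from h import *
need(.5465,.235,.002,-32.9)
E
```

```text
t 2.98 pos [0.5468 0.2408 0.0513] yhead -32.5 F [-0.8 -0.1 -0.3] w 0.0853
shift [-5.4  2.6 49.2] len 49.6 turn [ 0.006 -0.007  0.007] rows>= 2
shift in target axes [-5.   2.9 49.3]
```

Call:
{"op": "play_rows", "data": {"plan": [{"tx": -5,"ty": 2.6,"tz": 10,"wx": 0.006,"wy": -0.007,"wz": 0.007,"claw": 85},{"tx": 0,"ty": 0,"tz": 18,"wx": 0,"wy": 0,"wz": 0,"claw": 85},{"tx": 0,"ty": 0,"tz": 15,"wx": 0,"wy": 0,"wz": 0,"claw": 85},{"tx": 0,"ty": 0,"tz": 5,"wx": 0,"wy": 0,"wz": 0,"claw": 85},{"tx": 0,"ty": 0,"tz": 0,"wx": 0,"wy": 0,"wz": 0,"claw": 85}]}}

```text
time_s: 3.4
position: [0.547, 0.2396, 0.0064]
orientation: [0.0, 0.877, 0.481, 0.002]
contact_force: [0.2, -0.1, -0.9]
gripper_width: 0.085
```

```bash
python3 - <<'E'
from h import *
need(.5465,.235,.002,-32.9)
E
```

```text
t 3.4 pos [0.547  0.2396 0.0064] yhead -32.5 F [ 0.2 -0.1 -0.9] w 0.085
shift [-4.2  2.1  4.4] len 6.4 turn [ 0.003 -0.004  0.007] rows>= 1
shift in target axes [-4.1  2.1  4.4]
```

Call:
{"op": "play_rows", "data": {"plan": [{"tx": -5,"ty": 3,"tz": 4,"wx": 0,"wy": 0,"wz": 0,"claw": 85},{"tx": -1,"ty": 0,"tz": 2,"wx": 0,"wy": 0,"wz": 0,"claw": 72},{"tx": 0,"ty": 0,"tz": 0,"wx": 0,"wy": 0,"wz": 0,"claw": 50},{"tx": 0,"ty": 0,"tz": 0,"wx": 0,"wy": 0,"wz": 0,"claw": 50},{"tx": 0,"ty": 0,"tz": 0,"wx": 0,"wy": 0,"wz": 0,"claw": 50},{"tx": 0,"ty": 0,"tz": 0,"wx": 0,"wy": 0,"wz": 0,"claw": 50}], "grip_force": 60}}

```text
time_s: 3.9
position: [0.5483, 0.2331, 0.0048]
orientation: [0.001, 0.877, 0.481, 0.005]
contact_force: [0.5, -0.3, -3.0]
gripper_width: 0.0617
```

```bash
python3 - <<'E'
from h import *
need(.5465,.235,.002,-32.9)
E
```

```text
t 3.9 pos [0.5483 0.2331 0.0048] yhead -32.5 F [ 0.5 -0.3 -3. ] w 0.0617
shift [ 0.6 -2.6  2.7] len 3.8 turn [ 0.007 -0.008  0.007] rows>= 1
shift in target axes [ 0.6 -2.5  2.8]
```

Call:
{"op": "play_rows", "data": {"plan": [{"tx": 0,"ty": 0,"tz": -3,"wx": 0,"wy": 0,"wz": 0,"claw": 50},{"tx": -8,"ty": 0,"tz": -2,"wx": 0,"wy": 0,"wz": 0,"claw": 50},{"tx": -14,"ty": 0,"tz": 0,"wx": 0,"wy": 0,"wz": 0,"claw": 50},{"tx": -14,"ty": 0,"tz": 0,"wx": 0,"wy": 0,"wz": 0,"claw": 50},{"tx": -5,"ty": 0,"tz": 0,"wx": 0,"wy": 0,"wz": 0,"claw": 50},{"tx": 0,"ty": 0,"tz": 0,"wx": 0,"wy": 0,"wz": 0,"claw": 50}]}}

```text
time_s: 4.4
position: [0.5233, 0.1961, 0.0092]
orientation: [0.001, 0.876, 0.482, 0.004]
contact_force: [-0.1, 0.1, -3.4]
gripper_width: 0.0616
```

```bash
python3 - <<'E'
from h import *
need(.4739,.1229,.01,-32.9)
im,d=arm.snapshot("wrist"); cv2.imwrite("pics/w2.png",im[:,:,::-1])
E
```

```text
t 4.4 pos [0.5233 0.1961 0.0092] yhead -32.4 F [-0.1  0.1 -3.4] w 0.0616
shift [-88.3  -2.5  -1.3] len 88.3 turn [ 0.005 -0.005  0.009] rows>= 3
shift in target axes [-88.3  -1.8  -0.8]
```

View pics/w2.png

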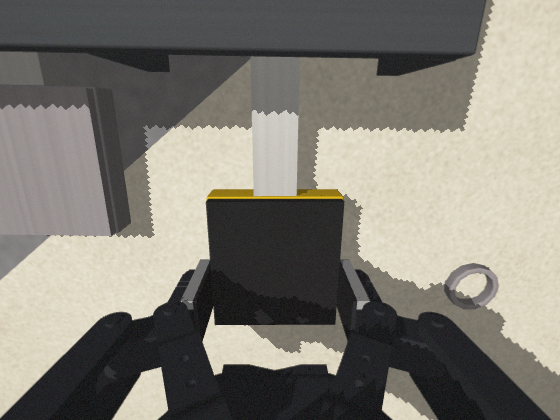

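The wrist view shows the plate (275,260) square between the fingers, with the bar coming out straight. The ring (470,287) is well to the side.

Call:
{"op": "play_rows", "data": {"plan": [{"tx": -15,"ty": 0,"tz": 0,"wx": 0,"wy": 0,"wz": 0,"claw": 50},{"tx": -20,"ty": 0,"tz": 0,"wx": 0,"wy": 0,"wz": 0,"claw": 50},{"tx": -20,"ty": 0,"tz": 0,"wx": 0,"wy": 0,"wz": 0,"claw": 50},{"tx": -20,"ty": 0,"tz": 0,"wx": 0,"wy": 0,"wz": 0,"claw": 50},{"tx": -20,"ty": 0,"tz": 0,"wx": 0,"wy": 0,"wz": 0,"claw": 50},{"tx": -12,"ty": 0,"tz": 0,"wx": 0,"wy": 0,"wz": 0,"claw": 50},{"tx": -4,"ty": 0,"tz": 0,"wx": 0,"wy": 0,"wz": 0,"claw": 50},{"tx": 0,"ty": 0,"tz": 0,"wx": 0,"wy": 0,"wz": 0,"claw": 50}]}}

```text
time_s: 5.12
position: [0.4675, 0.1024, 0.0098]
orientation: [0.002, 0.876, 0.482, 0.008]
contact_force: [-0.3, 0.9, -3.1]
gripper_width: 0.0619
```

```bash
python3 - <<'E'
from h import *
# staging: plate centre 110 mm from leg along heading 85; grasp ~10mm further along -pad x
u=np.array([np.cos(np.radians(85)),np.sin(np.radians(85))]); leg=np.array([.549,-.183])
print(leg+.110*u, leg+.1*u, leg+.245*u)
need(*(leg+.1*u),.07,-5)
im,d=arm.snapshot("wrist"); cv2.imwrite("pics/w3.png",im[:,:,::-1])
E
```

```text
[ 0.55858713 -0.07341858] [ 0.55771557 -0.08338053] [0.57035316 0.0610677 ]
t 5.12 pos [0.4675 0.1024 0.0098] yhead -32.3 F [-0.3  0.9 -3.1] w 0.0619
shift [-108.1  176.3  -59.5] len 215.2 turn [ 0.014 -0.01  -0.477] rows>= 6
shift in target axes [-177.3  106.1  -60.2]
```

View pics/w3.png

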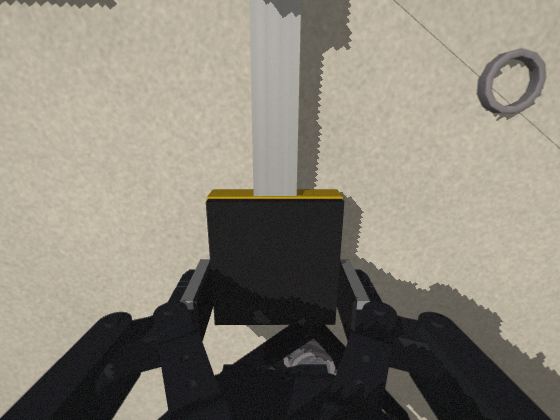

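Call:
{"op": "play_rows", "data": {"plan": [{"tx": 0,"ty": 0,"tz": -20,"wx": 0,"wy": 0,"wz": 0,"claw": 50},{"tx": 0,"ty": 0,"tz": -25,"wx": 0,"wy": 0,"wz": 0,"claw": 50},{"tx": 0,"ty": 0,"tz": -20,"wx": 0.014,"wy": -0.01,"wz": 0,"claw": 50},{"tx": -5,"ty": 8,"tz": 0,"wx": 0,"wy": 0,"wz": -0.1,"claw": 50},{"tx": -10,"ty": 15,"tz": 0,"wx": 0,"wy": 0,"wz": -0.1,"claw": 50},{"tx": -15,"ty": 20,"tz": 0,"wx": 0,"wy": 0,"wz": -0.1,"claw": 50},{"tx": -20,"ty": 20,"tz": 0,"wx": 0,"wy": 0,"wz": -0.1,"claw": 50},{"tx": -20,"ty": 15,"tz": 0,"wx": 0,"wy": 0,"wz": -0.08,"claw": 50},{"tx": -20,"ty": 15,"tz": 0,"wx": 0,"wy": 0,"wz": 0,"claw": 50},{"tx": -20,"ty": 10,"tz": 0,"wx": 0,"wy": 0,"wz": 0,"claw": 50},{"tx": -20,"ty": 5,"tz": 0,"wx": 0,"wy": 0,"wz": 0,"claw": 50},{"tx": -5,"ty": 0,"tz": 0,"wx": 0,"wy": 0,"wz": 0,"claw": 50},{"tx": 0,"ty": 0,"tz": 0,"wx": 0,"wy": 0,"wz": 0,"claw": 50}]}}

```text
time_s: 6.25
position: [0.5632, -0.0521, 0.0802]
orientation: [0.003, 0.724, 0.69, 0.007]
contact_force: [-0.5, -0.4, -3.3]
gripper_width: 0.0615
```

```bash
python3 - <<'E'
from h import *
need(.5577,-.0834,.07,-5)
E
```

```text
t 6.25 pos [ 0.5632 -0.0521  0.0802] yhead -2.7 F [-0.5 -0.4 -3.3] w 0.0615
shift [-31.6  -4.1  10. ] len 33.4 turn [ 0.015 -0.006  0.04 ] rows>= 1
shift in target axes [-31.7  -2.7  10.2]
```

Call:
{"op": "play_rows", "data": {"plan": [{"tx": -15,"ty": -2,"tz": 0,"wx": 0.015,"wy": -0.006,"wz": 0.04,"claw": 50},{"tx": -16,"ty": -2,"tz": 10,"wx": 0,"wy": 0,"wz": 0,"claw": 50},{"tx": -3,"ty": 0,"tz": 20,"wx": 0,"wy": 0,"wz": 0,"claw": 50},{"tx": 0,"ty": 0,"tz": 20,"wx": 0,"wy": 0,"wz": 0,"claw": 50},{"tx": 0,"ty": 0,"tz": 14,"wx": 0,"wy": 0,"wz": 0,"claw": 50},{"tx": 0,"ty": 0,"tz": 3,"wx": 0,"wy": 0,"wz": 0,"claw": 50},{"tx": 0,"ty": 0,"tz": 0,"wx": 0,"wy": 0,"wz": 0,"claw": 50}]}}

```text
time_s: 6.83
position: [0.5603, -0.0788, 0.012]
orientation: [0.001, 0.737, 0.676, 0.002]
contact_force: [-1.1, 0.1, -2.6]
gripper_width: 0.0618
```

```bash
python3 - <<'E'
from h import *
need(.5577,-.0834,.005,-5)
E
```

```text
t 6.83 pos [ 0.5603 -0.0788  0.012 ] yhead -4.9 F [-1.1  0.1 -2.6] w 0.0618
shift [-4.8 -2.3  7. ] len 8.8 turn [ 0.004 -0.002  0.002] rows>= 1
shift in target axes [-4.8 -2.2  7. ]
```

Call:
{"op": "play_rows", "data": {"plan": [{"tx": -3,"ty": -2,"tz": 4,"wx": 0,"wy": 0,"wz": 0,"claw": 50},{"tx": 0,"ty": 0,"tz": 4,"wx": 0,"wy": 0,"wz": 0,"claw": 50},{"tx": 0,"ty": 0,"tz": 1,"wx": 0,"wy": 0,"wz": 0,"claw": 50},{"tx": 0,"ty": 0,"tz": 0,"wx": 0,"wy": 0,"wz": 0,"claw": 50}]}}

```text
time_s: 7.17
position: [0.5595, -0.0798, 0.0046]
orientation: [0.002, 0.736, 0.677, 0.003]
contact_force: [-0.8, 0.3, -4.1]
gripper_width: 0.0613
```

```bash
python3 - <<'E'
from h import *
need(.5577,-.0834,.005,-5)
E
```

```text
t 7.17 pos [ 0.5595 -0.0798  0.0046] yhead -4.7 F [-0.8  0.3 -4.1] w 0.0613
shift [-3.8 -1.5 -0.5] len 4.1 turn [ 0.007 -0.002  0.005] rows>= 1
shift in target axes [-3.8 -1.4 -0.4]
```

Call:
{"op": "play_rows", "data": {"plan": [{"tx": 0,"ty": 0,"tz": 2,"wx": 0,"wy": 0,"wz": 0,"claw": 50},{"tx": 0,"ty": 0,"tz": 1.5,"wx": 0,"wy": 0,"wz": 0,"claw": 50},{"tx": 0,"ty": 0,"tz": 0,"wx": 0,"wy": 0,"wz": 0,"claw": 50}]}}

```text
time_s: 7.42
position: [0.5602, -0.0799, 0.0046]
orientation: [0.003, 0.736, 0.677, 0.003]
contact_force: [-1.2, -0.3, -3.9]
gripper_width: 0.0613
```

```bash
python3 - <<'E'
from h import *
need(.5577,-.0834,.005,-5)
im,d=arm.snapshot("scene"); cv2.imwrite("pics/s4.png",im[:,:,::-1])
E
```

```text
t 7.42 pos [ 0.5602 -0.0799  0.0046] yhead -4.7 F [-1.2 -0.3 -3.9] w 0.0613
shift [-3.7 -2.2 -0.4] len 4.3 turn [ 0.009 -0.001  0.005] rows>= 1
shift in target axes [-3.7 -2.2 -0.4]
```

View pics/s4.png

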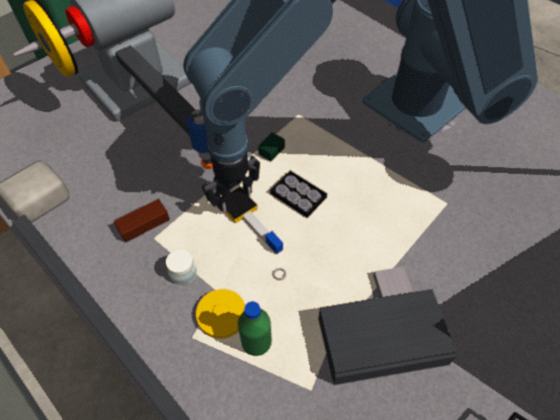

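Call:
{"op": "play_rows", "data": {"plan": [{"tx": 0,"ty": 0,"tz": 4,"wx": 0,"wy": 0,"wz": 0,"claw": 50},{"tx": 0,"ty": 0,"tz": 0,"wx": 0,"wy": 0,"wz": 0,"claw": 50}]}}

```text
time_s: 7.63
position: [0.5615, -0.0803, 0.0049]
orientation: [0.005, 0.735, 0.678, 0.004]
contact_force: [-0.5, 0.2, -3.1]
gripper_width: 0.0615
```

Call:
{"op": "play_rows", "data": {"plan": [{"tx": 0,"ty": 0,"tz": 0,"wx": 0,"wy": 0,"wz": 0,"claw": 75},{"tx": 0,"ty": 0,"tz": 0,"wx": 0,"wy": 0,"wz": 0,"claw": 80},{"tx": 0,"ty": 0,"tz": 0,"wx": 0,"wy": 0,"wz": 0,"claw": 80},{"tx": 0,"ty": 0,"tz": -15,"wx": 0,"wy": 0,"wz": 0,"claw": 80},{"tx": 0,"ty": 0,"tz": -30,"wx": 0,"wy": 0,"wz": 0,"claw": 80},{"tx": 0,"ty": 0,"tz": -30,"wx": 0,"wy": 0,"wz": 0,"claw": 80},{"tx": 20,"ty": 0,"tz": -10,"wx": 0,"wy": 0,"wz": 0,"claw": 80},{"tx": 35,"ty": 0,"tz": 0,"wx": 0,"wy": 0,"wz": 0,"claw": 70},{"tx": 35,"ty": 0,"tz": 0,"wx": 0,"wy": 0,"wz": 0,"claw": 60},{"tx": 20,"ty": 0,"tz": 0,"wx": 0,"wy": 0,"wz": 0,"claw": 50},{"tx": 0,"ty": 0,"tz": 0,"wx": 0,"wy": 0,"wz": 0,"claw": 50}]}}

```text
time_s: 8.55
position: [0.5748, 0.0296, 0.0946]
orientation: [0.008, 0.738, 0.675, 0.007]
contact_force: [-0.6, -1.1, -0.6]
gripper_width: 0.05
```

```bash
cat > meas.py <<'E'
from h import *
import sys
np.set_printoptions(precision=4,suppress=True)
def pad(n,tag):
    im,D=arm.snapshot(n); m=arm.camera_model(n); cv2.imwrite(f"pics/{tag}.png",im[:,:,::-1])
    P=cloud(n,D,m); H,S,V=cv2.split(cv2.cvtColor(im,cv2.COLOR_RGB2HSV)); X,Y,Z=[P[...,i] for i in range(3)]
    ws=(X>.45)&(X<.65)&(Y<.2)&(Y>-.3)
    for k,mk in dict(blue=ws&(H>100)&(H<125)&(S>130)&(Z<.042)&(Z>.029),black=ws&(V<55)&(Z>.013)&(Z<.027)).items():
        nn,l,st,c=cv2.connectedComponentsWithStats(mk.astype(np.uint8))
        for i in range(1,nn):
            if st[i,4]>60:
                q=P[l==i]; r=cv2.minAreaRect((q[:,:2]*1000).astype(np.float32)); print(n,k,st[i],np.median(q,0),np.round(r[0],1),np.round(r[1],1),round(r[2],1))
if __name__=="__main__":
    for n in sys.argv[2:]: pad(n,sys.argv[1]+n)
E
python3 meas.py a top wrist
python3 -c "
from h import *
need(.5704,.0611,.08,-5)"
```

```text
top blue [294 205  18  13 156] [0.5725 0.0658 0.035 ] [573.2  65.4] [37.  20.1] 87.2
top black [345 212  13  29 149] [ 0.5658 -0.0433  0.0213] [565.  -43.3] [11.7 61.4] 85.6
wrist blue [ 252  149   29   57 1551] [0.5733 0.0653 0.0341] [573.   63.9] [39.8 19. ] 85.2
wrist black [ 105  188   70  126 1275] [0.4714 0.0132 0.0178] [463.4   6.5] [ 25.7 110.4] 6.0
wrist black [ 233  289   72   66 4440] [ 0.5624 -0.0669  0.0203] [562.7 -70.3] [67.  62.6] 85.4
t 8.65 pos [0.5746 0.0269 0.0943] yhead -5.2 F [ 0.4 -0.8 -0.3] w 0.0497
shift [33.7 -7.5 14.1] len 37.3 turn [ 0.022  0.002 -0.003] rows>= 1
shift in target axes [33.7 -7.1 14.3]
```

Call:
{"op": "play_rows", "data": {"plan": [{"tx": 20,"ty": -2,"tz": 0,"wx": 0.022,"wy": 0.002,"wz": -0.003,"claw": 50},{"tx": 18,"ty": -3,"tz": 0,"wx": 0,"wy": 0,"wz": 0,"claw": 50},{"tx": 2,"ty": -1,"tz": 15,"wx": 0,"wy": 0,"wz": 0,"claw": 50},{"tx": 0,"ty": 0,"tz": 20,"wx": 0,"wy": 0,"wz": 0,"claw": 50},{"tx": 0,"ty": 0,"tz": 0,"wx": 0,"wy": 0,"wz": 0,"claw": 50}]}}

```text
time_s: 9.07
position: [0.5738, 0.0617, 0.0581]
orientation: [0.001, 0.739, 0.674, -0.001]
contact_force: [-0.6, -0.1, -0.7]
gripper_width: 0.0497
```

```bash
python3 -c "
from h import *
need(.573,.0645,.006,-4.8)"
```

```text
t 9.07 pos [0.5738 0.0617 0.0581] yhead -5.3 F [-0.6 -0.1 -0.7] w 0.0497
shift [ 2.9 -1.1 52.1] len 52.1 turn [ 0.001  0.002 -0.009] rows>= 2
shift in target axes [ 2.7 -1.  52.1]
```

Call:
{"op": "play_rows", "data": {"plan": [{"tx": 3,"ty": -1,"tz": 15,"wx": 0,"wy": 0,"wz": -0.009,"claw": 50},{"tx": 0,"ty": 0,"tz": 20,"wx": 0,"wy": 0,"wz": 0,"claw": 50},{"tx": 0,"ty": 0,"tz": 12,"wx": 0,"wy": 0,"wz": 0,"claw": 50},{"tx": 0,"ty": 0,"tz": 5,"wx": 0,"wy": 0,"wz": 0,"claw": 50},{"tx": 0,"ty": 0,"tz": 0,"wx": 0,"wy": 0,"wz": 0,"claw": 40},{"tx": 0,"ty": 0,"tz": 0,"wx": 0,"wy": 0,"wz": 0,"claw": 25},{"tx": 0,"ty": 0,"tz": 0,"wx": 0,"wy": 0,"wz": 0,"claw": 8},{"tx": 0,"ty": 0,"tz": 0,"wx": 0,"wy": 0,"wz": 0,"claw": 8},{"tx": 0,"ty": 0,"tz": 0,"wx": 0,"wy": 0,"wz": 0,"claw": 8}], "grip_force": 90}}

```text
time_s: 9.82
position: [0.5758, 0.0558, 0.0079]
orientation: [0.002, 0.739, 0.674, -0.0]
contact_force: [0.2, -0.2, -3.7]
gripper_width: 0.0188
```

```bash
python3 meas.py b top wrist
python3 -c "
from h import *
u=np.array([np.cos(np.radians(85)),np.sin(np.radians(85))])
need(*(np.array([.549,-.183])+.135*u),.012,-5)"
```

```text
top black [350 212  31  35 737] [ 0.5641 -0.0735  0.0214] [564.  -72.4] [60.  60.9] 85.0
wrist blue [ 252  238   46   83 3465] [0.5763 0.0684 0.0354] [576.4  64.8] [40.6 20.1] 85.7
wrist black [298 255   8  15  91] [0.5893 0.0666 0.0188] [589.6  66.7] [1.2 4.5] 88.5
wrist black [227 264  15  14 146] [0.5565 0.0657 0.0214] [556.3  65.8] [1.5 6. ] 85.7
wrist black [308 264  15  14 149] [0.5954 0.0621 0.0218] [594.5  62.7] [3.4 8.1] 56.4
wrist black [  33  279   74   79 1479] [0.4691 0.0483 0.0176] [463.1  37.5] [19.5 51.9] 8.0
t 9.92 pos [0.5758 0.0559 0.0077] yhead -5.3 F [-0.8  0.2 -3.1] w 0.0189
shift [-105.3   -5.4   -3.9] len 105.5 turn [ 0.003  0.004 -0.005] rows>= 3
shift in target axes [-105.3   -5.9   -4.3]
```

Call:
{"op": "play_rows", "data": {"plan": [{"tx": 0,"ty": 0,"tz": -4,"wx": 0,"wy": 0,"wz": 0,"claw": 8},{"tx": -6,"ty": 0,"tz": -2,"wx": 0,"wy": 0,"wz": 0,"claw": 8},{"tx": -14,"ty": -1,"tz": 0,"wx": 0,"wy": 0,"wz": 0,"claw": 8},{"tx": -14,"ty": -1,"tz": 0,"wx": 0,"wy": 0,"wz": 0,"claw": 8},{"tx": -14,"ty": -1,"tz": 0,"wx": 0,"wy": 0,"wz": 0,"claw": 8},{"tx": -14,"ty": -1,"tz": 0,"wx": 0,"wy": 0,"wz": 0,"claw": 8},{"tx": -10,"ty": 0,"tz": 0,"wx": 0,"wy": 0,"wz": 0,"claw": 8},{"tx": 0,"ty": 0,"tz": 0,"wx": 0,"wy": 0,"wz": 0,"claw": 8}]}}

```text
time_s: 10.58
position: [0.5647, -0.0183, 0.0158]
orientation: [0.003, 0.737, 0.676, -0.0]
contact_force: [0.8, 0.7, -3.8]
gripper_width: 0.0187
```

```bash
python3 meas.py c top scene
python3 -c "
from h import *
need(.561,-.0556,.008,-5)"
```

```text
scene black [273 190  40  26  95] [0.4706 0.0223 0.0171] [471.2  11.9] [ 17.4 103.9] 14.2
t 10.68 pos [ 0.5647 -0.0167  0.0157] yhead -5.0 F [ 0.6  0.6 -4.7] w 0.0184
shift [-39.   -0.3   7.8] len 39.8 turn [ 0.003  0.003 -0.   ] rows>= 1
shift in target axes [-39.   -0.3   7.7]
```

View pics/cscene.png

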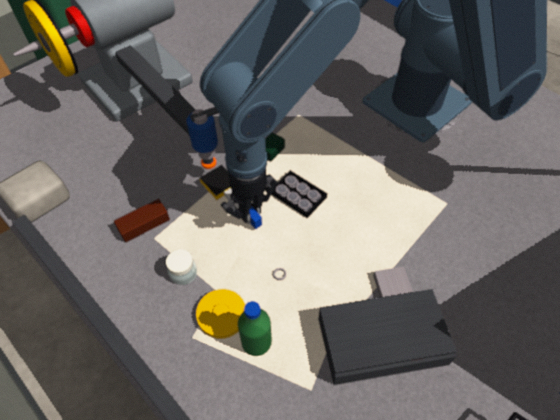

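View pics/ctop.png

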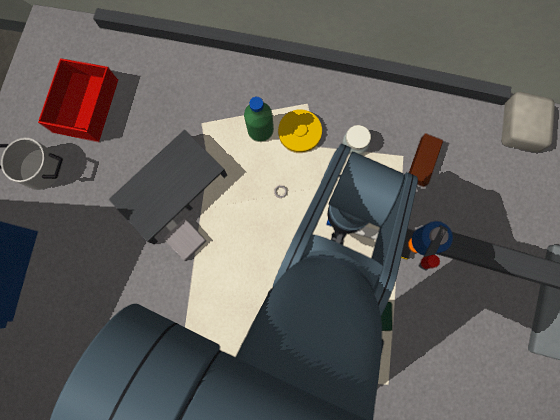

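```bash
python3 - <<'E'
from h import *
for n in ["scene","top"]:
    im,D=arm.snapshot(n); P=cloud(n,D); X,Y,Z=[P[...,i] for i in range(3)]
    b=(X>.35)&(X<.7)&(Y>-.135)&(Y<.05)&(Z>.07)
    for lo in np.arange(.07,.6,.05):
        q=P[b&(Z>lo)&(Z<lo+.05)]
        if len(q): i=q[:,1].argmin(); print(n,round(lo,2),len(q),"min y",q[i].round(3),"x range",q[:,0].min().round(3),q[:,0].max().round(3))
E
```

```text
scene 0.07 631 min y [ 0.624 -0.038  0.109] x range 0.499 0.627
scene 0.12 388 min y [ 0.594 -0.039  0.151] x range 0.511 0.614
scene 0.17 599 min y [ 0.595 -0.042  0.211] x range 0.534 0.603
scene 0.22 738 min y [ 0.591 -0.044  0.226] x range 0.526 0.603
scene 0.27 597 min y [ 0.595 -0.037  0.294] x range 0.538 0.603
scene 0.32 922 min y [ 0.595 -0.082  0.368] x range 0.487 0.62
scene 0.37 4247 min y [ 0.585 -0.084  0.395] x range 0.431 0.62
scene 0.42 2983 min y [ 0.558 -0.075  0.42 ] x range 0.397 0.587
scene 0.47 911 min y [ 0.497 -0.062  0.471] x range 0.415 0.523
scene 0.52 9 min y [0.458 0.032 0.521] x range 0.443 0.458
top 0.07 74 min y [ 0.528 -0.026  0.074] x range 0.51 0.534
top 0.12 122 min y [ 0.536 -0.041  0.164] x range 0.515 0.566
top 0.17 124 min y [ 0.538 -0.046  0.208] x range 0.524 0.562
top 0.22 251 min y [ 0.541 -0.048  0.227] x range 0.524 0.557
top 0.27 136 min y [ 0.533 -0.037  0.277] x range 0.526 0.602
top 0.32 155 min y [ 0.518 -0.048  0.361] x range 0.494 0.59
top 0.37 4177 min y [ 0.59  -0.081  0.393] x range 0.463 0.618
top 0.42 1317 min y [ 0.56  -0.074  0.421] x range 0.456 0.589
top 0.47 1698 min y [ 0.497 -0.06   0.471] x range 0.418 0.527
top 0.52 2572 min y [ 0.434 -0.046  0.521] x range 0.395 0.458
top 0.57 3395 min y [ 0.374 -0.029  0.594] x range 0.357 0.424
```

All robot parts below 0.3 m stay more than 60 mm clear of the knob on this move, so I slide the rest of the way in and set the pad down.

Call:
{"op": "play_rows", "data": {"plan": [{"tx": -10,"ty": 0,"tz": 0,"wx": 0.003,"wy": 0.003,"wz": 0,"claw": 8},{"tx": -12,"ty": 0,"tz": 0,"wx": 0,"wy": 0,"wz": 0,"claw": 8},{"tx": -12,"ty": 0,"tz": 0,"wx": 0,"wy": 0,"wz": 0,"claw": 8},{"tx": -6,"ty": 0,"tz": 0,"wx": 0,"wy": 0,"wz": 0,"claw": 8},{"tx": 0,"ty": 0,"tz": 4,"wx": 0,"wy": 0,"wz": 0,"claw": 8},{"tx": 0,"ty": 0,"tz": 0,"wx": 0,"wy": 0,"wz": 0,"claw": 8}]}}

```text
time_s: 11.28
position: [0.5611, -0.0583, 0.0112]
orientation: [-0.0, 0.736, 0.677, 0.0]
contact_force: [-0.4, 0.3, -4.2]
gripper_width: 0.0186
```

```bash
python3 -c "
from h import *
need(.561,-.0556,.008,-5)
im,d=arm.snapshot('scene'); cv2.imwrite('pics/d.png',cv2.resize(im[60:260,100:380,::-1],None,fx=2.8,fy=2.8))"
```

```text
t 11.28 pos [ 0.5611 -0.0583  0.0112] yhead -4.7 F [-0.4  0.3 -4.2] w 0.0186
shift [ 2.7 -0.4  3.2] len 4.2 turn [-0.    -0.     0.004] rows>= 1
shift in target axes [ 2.7 -0.4  3.2]
```

View pics/d.png

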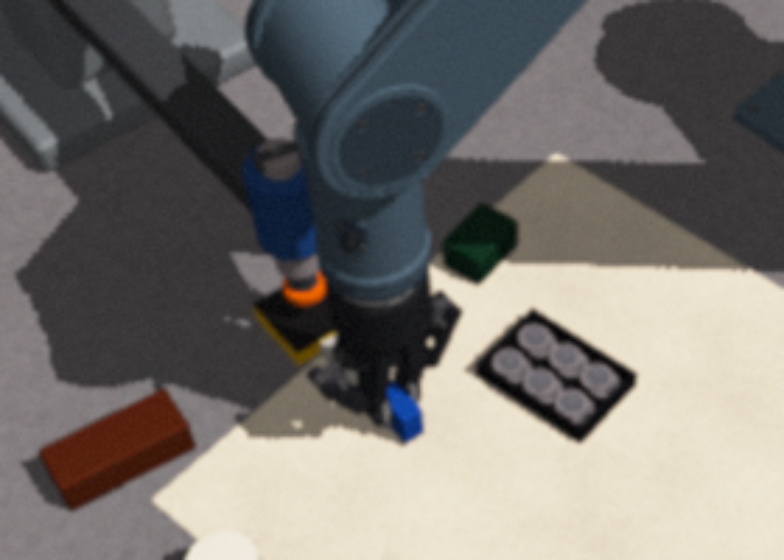

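Call:
{"op": "play_rows", "data": {"plan": [{"tx": 3,"ty": 0,"tz": 3,"wx": 0,"wy": 0,"wz": 0,"claw": 8},{"tx": 0,"ty": 0,"tz": 3,"wx": 0,"wy": 0,"wz": 0,"claw": 8},{"tx": 0,"ty": 0,"tz": 2,"wx": 0,"wy": 0,"wz": 0,"claw": 8},{"tx": 0,"ty": 0,"tz": 2,"wx": 0,"wy": 0,"wz": 0,"claw": 8},{"tx": 0,"ty": 0,"tz": 0,"wx": 0,"wy": 0,"wz": 0,"claw": 8}]}}

```text
time_s: 11.75
position: [0.5622, -0.0549, 0.0075]
orientation: [0.002, 0.735, 0.678, -0.0]
contact_force: [-0.7, 0.6, -2.5]
gripper_width: 0.0186
```

Call:
{"op": "play_rows", "data": {"plan": [{"tx": 0,"ty": 0,"tz": 0,"wx": 0,"wy": 0,"wz": 0,"claw": 25},{"tx": 0,"ty": 0,"tz": 0,"wx": 0,"wy": 0,"wz": 0,"claw": 40},{"tx": 0,"ty": 0,"tz": 0,"wx": 0,"wy": 0,"wz": 0,"claw": 45},{"tx": 0,"ty": 0,"tz": -15,"wx": 0,"wy": 0,"wz": 0,"claw": 45},{"tx": 5,"ty": 0,"tz": -25,"wx": 0,"wy": 0,"wz": 0,"claw": 45},{"tx": 20,"ty": 0,"tz": -30,"wx": 0,"wy": 0,"wz": 0,"claw": 45},{"tx": 30,"ty": 0,"tz": -30,"wx": 0,"wy": 0,"wz": 0,"claw": 45},{"tx": 30,"ty": 0,"tz": -30,"wx": 0,"wy": 0,"wz": 0,"claw": 45},{"tx": 20,"ty": 0,"tz": -30,"wx": 0,"wy": 0,"wz": 0,"claw": 45},{"tx": 0,"ty": 0,"tz": 0,"wx": 0,"wy": 0,"wz": 0,"claw": 45}]}}

```text
time_s: 12.58
position: [0.5714, 0.055, 0.1716]
orientation: [0.001, 0.735, 0.678, 0.0]
contact_force: [0.7, -0.3, 1.1]
gripper_width: 0.0447
```

```bash
python3 meas.py e top scene wrist
python3 -c "
from h import *
need(.5,-.16,.3,-5)"
```

```text
top black [395 227  29  34 430] [ 0.5437 -0.1656  0.0212] [ 553.  -179.1] [60.  62.2] 85.1
scene blue [235 199  16  15 124] [ 0.5639 -0.0467  0.034 ] [563.  -47.6] [39.1 18.3] 84.6
scene black [191 164  36  23 438] [ 0.559  -0.1757  0.0209] [ 550.8 -183. ] [68.8 60.7] 85.7
scene black [271 185  41  30 108] [0.4706 0.0051 0.0177] [465.5   6.7] [ 17.8 111.8] 7.1
wrist blue [269 269  18  33 587] [ 0.5611 -0.0446  0.0326] [561.2 -45.9] [39.5 18.6] 84.9
wrist black [161 191  42  82 485] [0.4696 0.0263 0.0168] [464.7  14.9] [17.3 95.5] 8.0
wrist black [180 280  17   8  82] [ 0.4596 -0.0456  0.0166] [459.7 -46.4] [19.1  4.9] 5.9
wrist black [253 350  50  20 847] [ 0.5508 -0.1585  0.0188] [ 552.1 -161.6] [29.4 61.7] 84.7
t 12.73 pos [0.5676 0.0519 0.1649] yhead -4.7 F [ 0.2  0.3 -0.1] w 0.0449
shift [-217.1  -51.  -134. ] len 260.2 turn [-0.009  0.003  0.004] rows>= 7
shift in target axes [-216.9  -48.9 -135.1]
```

View pics/ewrist.png

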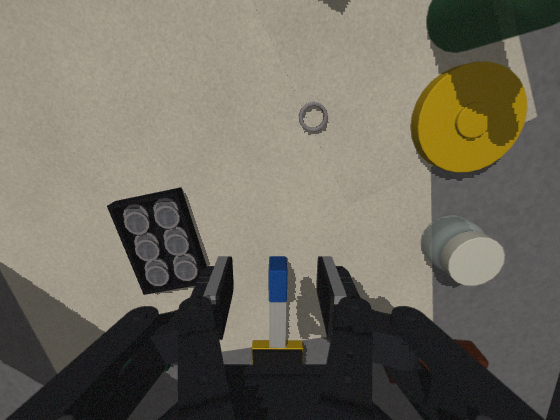

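View pics/escene.png

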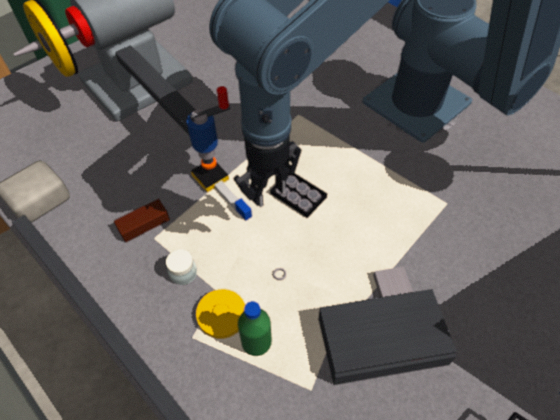

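Block at (0.562,-0.0465) puts the plate centre at about (0.550,-0.181), within 3 mm of the leg axis. Scene shows the foot (208,162) over the black plate (210,176), and the red knob at (222,97).

```bash
python3 - <<'E'
from h import *
for n in ["top","scene"]:
    z=np.load(n+"0.npz");P=cloud(n,z['d']); r=np.hypot(P[...,0]-.5485,P[...,1]+.183)
    for lo in range(0,35,5):
        q=P[(r>=lo/1e3)&(r<lo/1e3+.005)][:,2]; print(n,lo,np.nanpercentile(q,[50,95]).round(3))
need(.4965,-.1645,.3,-5)
E
```

```text
top 0 [0.207 0.208]
top 5 [0.206 0.209]
top 10 [0.206 0.209]
top 15 [0.193 0.208]
top 20 [0.192 0.207]
top 25 [0.169 0.203]
top 30 [0.127 0.207]
scene 0 [0.205 0.208]
scene 5 [0.071 0.208]
scene 10 [0.078 0.208]
scene 15 [0.094 0.206]
scene 20 [0.137 0.205]
scene 25 [0.156 0.193]
scene 30 [0.002 0.206]
t 12.73 pos [0.5676 0.0519 0.1649] yhead -4.7 F [ 0.2  0.3 -0.1] w 0.0449
shift [-221.9  -54.1 -133.9] len 264.8 turn [-0.009  0.003  0.004] rows>= 7
shift in target axes [-221.7  -52.  -135.1]
```

Call:
{"op": "play_rows", "data": {"plan": [{"tx": 0,"ty": 0,"tz": -35,"wx": -0.009,"wy": 0,"wz": 0,"claw": 45},{"tx": 0,"ty": 0,"tz": -38,"wx": 0,"wy": 0,"wz": 0,"claw": 45},{"tx": 0,"ty": 0,"tz": -38,"wx": 0,"wy": 0,"wz": 0,"claw": 45},{"tx": 0,"ty": 0,"tz": -25,"wx": 0,"wy": 0,"wz": 0,"claw": 45},{"tx": -20,"ty": -5,"tz": 0,"wx": 0,"wy": 0,"wz": 0,"claw": 45},{"tx": -35,"ty": -9,"tz": 0,"wx": 0,"wy": 0,"wz": 0,"claw": 45},{"tx": -35,"ty": -9,"tz": 0,"wx": 0,"wy": 0,"wz": 0,"claw": 45},{"tx": -35,"ty": -9,"tz": 0,"wx": 0,"wy": 0,"wz": 0,"claw": 45},{"tx": -35,"ty": -9,"tz": 0,"wx": 0,"wy": 0,"wz": 0,"claw": 45},{"tx": -35,"ty": -9,"tz": 0,"wx": 0,"wy": 0,"wz": 0,"claw": 45},{"tx": -10,"ty": -2,"tz": 0,"wx": 0,"wy": 0,"wz": 0,"claw": 45},{"tx": 0,"ty": 0,"tz": 0,"wx": 0,"wy": 0,"wz": 0,"claw": 45}]}}

```text
time_s: 13.73
position: [0.486, -0.1649, 0.282]
orientation: [-0.016, 0.739, 0.673, -0.015]
contact_force: [0.9, 0.1, -0.2]
gripper_width: 0.0449
```

```bash
python3 - <<'E'
from h import *
need(.4965,-.1645,.217,-5)
E
```

```text
t 13.73 pos [ 0.486  -0.1649  0.282 ] yhead -5.3 F [ 0.9  0.1 -0.2] w 0.0449
shift [ 1.4 13.2 64.4] len 65.8 turn [-0.044 -0.001 -0.006] rows>= 2
shift in target axes [ 1.3 10.4 65. ]
```

Call:
{"op": "play_rows", "data": {"plan": [{"tx": 0,"ty": 8,"tz": 0,"wx": -0.044,"wy": -0.001,"wz": -0.006,"claw": 45},{"tx": 1,"ty": 4,"tz": 5,"wx": 0,"wy": 0,"wz": 0,"claw": 45},{"tx": 0,"ty": 0,"tz": 0,"wx": 0,"wy": 0,"wz": 0,"claw": 45}]}}

```text
time_s: 13.98
position: [0.4968, -0.1657, 0.2718]
orientation: [-0.004, 0.739, 0.673, -0.001]
contact_force: [0.1, -0.0, -0.4]
gripper_width: 0.0452
```

```bash
python3 - <<'E'
from h import *
need(.4965,-.1645,.217,-5)
for n in ["wrist","top"]:
    im,D=arm.snapshot(n); m=arm.camera_model(n); P=cloud(n,D,m); H,S,V=cv2.split(cv2.cvtColor(im,cv2.COLOR_RGB2HSV))
    k=P[((H<6)|(H>174))&(S>150)&(abs(P[...,0]-.5)<.06)&(abs(P[...,1]+.165)<.06)&(P[...,2]>.2)]
    if len(k): print(n,len(k),k.mean(0),k.min(0),k.max(0))
    if n=="wrist": cv2.imwrite("pics/f.png",im[:,:,::-1])
E
```

```text
t 13.98 pos [ 0.4968 -0.1657  0.2718] yhead -5.3 F [ 0.1 -0.  -0.4] w 0.0452
shift [ 0.9 -0.1 54.8] len 54.8 turn [-0.006 -0.004 -0.006] rows>= 2
shift in target axes [ 1.1 -0.4 54.8]
wrist 1513 [ 0.49663596 -0.15880176  0.24377887] [ 0.48587351 -0.17360144  0.2098731 ] [ 0.50677329 -0.15202244  0.25491729]
top 207 [ 0.49548761 -0.16002203  0.24482051] [ 0.48613947 -0.17381817  0.21026306] [ 0.50680046 -0.15211271  0.25584656]
```

View pics/f.png

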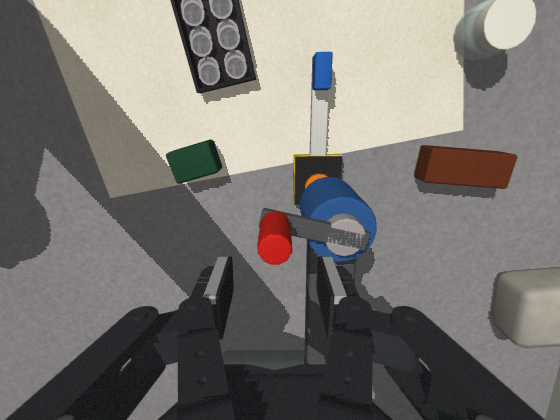

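Call:
{"op": "play_rows", "data": {"plan": [{"tx": 2,"ty": 0,"tz": 15,"wx": -0.006,"wy": -0.004,"wz": -0.006,"claw": 45},{"tx": 0,"ty": 0,"tz": 20,"wx": 0,"wy": 0,"wz": 0,"claw": 45},{"tx": 0,"ty": 0,"tz": 14,"wx": 0,"wy": 0,"wz": 0,"claw": 45},{"tx": 0,"ty": 0,"tz": 4,"wx": 0,"wy": 0,"wz": 0,"claw": 45},{"tx": 0,"ty": 0,"tz": 0,"wx": 0,"wy": 0,"wz": 0,"claw": 45}]}}

```text
time_s: 14.5
position: [0.4991, -0.1594, 0.2187]
orientation: [0.0, 0.734, 0.679, -0.001]
contact_force: [0.3, 0.1, 1.2]
gripper_width: 0.0449
```

```bash
python3 - <<'E'
from h import *
need(.4965,-.1635,.217,-5)
E
```

```text
t 14.5 pos [ 0.4991 -0.1594  0.2187] yhead -4.5 F [0.3 0.1 1.2] w 0.0449
shift [-4.3 -2.3  1.8] len 5.2 turn [-0.     0.001  0.009] rows>= 1
shift in target axes [-4.3 -2.2  1.7]
```

Call:
{"op": "play_rows", "data": {"plan": [{"tx": -4,"ty": -2,"tz": 1,"wx": 0,"wy": 0,"wz": 0.009,"claw": 35},{"tx": 0,"ty": 0,"tz": 0,"wx": 0,"wy": 0,"wz": 0,"claw": 25},{"tx": 0,"ty": 0,"tz": 0,"wx": 0,"wy": 0,"wz": 0,"claw": 12},{"tx": 0,"ty": 0,"tz": 0,"wx": 0,"wy": 0,"wz": 0,"claw": 12},{"tx": 0,"ty": 0,"tz": 0,"wx": 0,"wy": 0,"wz": 0,"claw": 12}], "grip_force": 50}}

```text
time_s: 14.92
position: [0.4969, -0.1624, 0.219]
orientation: [-0.0, 0.737, 0.676, -0.001]
contact_force: [0.7, 0.7, -4.2]
gripper_width: 0.0206
```

```bash
cat >> h.py <<'E'
LEG=np.array([.5485,-.183]); 
def circ(n=12,step=15.,lead=0):
    """print state on crank circle and tool-axis rows for n clockwise chord steps of step deg"""
    s,p,R=tool(); A=R.as_matrix(); d=p[:2]-LEG; r=np.hypot(*d); a=np.degrees(np.arctan2(d[1],d[0]))
    f=s['contact_force']; t=np.array([np.sin(np.radians(a)),-np.cos(np.radians(a))])  # cw tangent
    print("t",round(s['time_s'],2),"pos",p.round(4),"r",round(r*1e3,1),"ang",round(a,1),"F",f.round(1),"Ftan",round(float(f[:2]@t),1),"Frad",round(float(f[:2]@d/r),1),"w",round(float(s['gripper_width']),4),"yhead",round(float(np.degrees(np.arctan2(A[1,1],A[0,1]))),1),"tilt",A[:2,2].round(3))
    rr=.055; prev=p[:2]
    out=[]
    for i in range(1,n+1):
        b=np.radians(a-step*i); q=LEG+rr*np.array([np.cos(b),np.sin(b)])
        v=A.T@np.r_[q-prev,0]*1e3; prev=q; out.append((round(float(v[0]),1),round(float(v[1]),1)))
    print(out)
E
python3 -c "
from h import *
circ()"
```

```text
t 14.92 pos [ 0.4969 -0.1624  0.219 ] r 55.5 ang 158.2 F [ 0.7  0.7 -4.2] Ftan 1.0 Frad -0.4 w 0.0206 yhead -5.0 tilt [-0.001 -0.001]
[(12.9, 6.4), (11.1, 9.1), (8.4, 11.7), (5.1, 13.4), (1.4, 14.3), (-2.3, 14.2), (-5.9, 13.1), (-9.1, 11.1), (-11.7, 8.4), (-13.4, 5.1), (-14.3, 1.4), (-14.2, -2.3)]
```

Call:
{"op": "play_rows", "data": {"plan": [{"tx": 13,"ty": 6.4,"tz": 0,"wx": 0,"wy": 0,"wz": 0,"claw": 12},{"tx": 11.5,"ty": 9,"tz": 0,"wx": 0,"wy": 0,"wz": 0,"claw": 12},{"tx": 9,"ty": 11,"tz": 0,"wx": 0,"wy": 0,"wz": 0,"claw": 12},{"tx": 7,"ty": 12.5,"tz": 0,"wx": 0,"wy": 0,"wz": 0,"claw": 12}]}}

```text
time_s: 15.25
position: [0.5287, -0.1286, 0.2189]
orientation: [-0.006, 0.739, 0.674, -0.011]
contact_force: [-7.9, -3.2, 0.2]
gripper_width: 0.0205
```

```bash
python3 -c "
from h import *
circ()"
```

```text
t 15.25 pos [ 0.5287 -0.1286  0.2189] r 57.9 ang 110.0 F [-7.9 -3.2  0.2] Ftan -8.5 Frad -0.3 w 0.0205 yhead -5.2 tilt [-0.024 -0.006]
[(1.8, 14.9), (0.7, 14.3), (-3.0, 14.0), (-6.6, 12.8), (-9.7, 10.6), (-12.1, 7.8), (-13.7, 4.4), (-14.3, 0.7), (-14.0, -3.0), (-12.8, -6.6), (-10.6, -9.6), (-7.8, -12.1)]
```

```bash
cat >> h.py <<'E'
def circ2(n=12,eff=12.,L=14.4):
    s,p,R=tool(); A=R.as_matrix(); d=p[:2]-LEG; r=np.hypot(*d); a=np.degrees(np.arctan2(d[1],d[0]))
    f=s['contact_force']; t=np.array([np.sin(np.radians(a)),-np.cos(np.radians(a))])
    Y=A[:,1]*[1,1,0]; y=np.radians(-5); Y=np.array([np.cos(y),np.sin(y),0]); Z=np.array([0,0,-1.]); T=np.c_[np.cross(Y,Z),Y,Z]
    print("t",round(s['time_s'],2),"z",p[2].round(4),"r",round(r*1e3,1),"ang",round(a,1),"cw from start",round((158.2-a)%360,1),"Ftan",round(float(f[:2]@t),1),"Frad",round(float(f[:2]@d/r),1),"Fz",f[2].round(1),"w",round(float(s['gripper_width']),4),"turn",(R.inv()*Ro.from_matrix(T)).as_rotvec().round(3))
    c=(A.T@np.r_[-d/r*(r-.055),0]*1e3)[:2]; print("radial corr",c.round(1))
    print([tuple(float(x) for x in (A.T@np.r_[np.sin(b),-np.cos(b),0]*L)[:2].round(1)) for b in np.radians(a-eff*np.arange(n)-eff/2)])
E
python3 -c "
from h import *
circ2()"
```

```text
t 15.25 z 0.2189 r 57.9 ang 110.0 cw from start 48.2 Ftan -8.5 Frad -0.3 Fz 0.2 w 0.0205 turn [-0.023  0.008 -0.004]
radial corr [-2.6  1.2]
[(4.7, 13.6), (1.8, 14.3), (-1.2, 14.3), (-4.1, 13.8), (-6.9, 12.6), (-9.4, 10.9), (-11.5, 8.7), (-13.0, 6.1), (-14.0, 3.3), (-14.4, 0.3), (-14.1, -2.7), (-13.3, -5.6)]
```

Call:
{"op": "play_rows", "data": {"plan": [{"tx": 3,"ty": 14,"tz": 0,"wx": -0.02,"wy": 0.008,"wz": 0,"claw": 12},{"tx": 1,"ty": 14.3,"tz": 0,"wx": 0,"wy": 0,"wz": 0,"claw": 12},{"tx": -1.5,"ty": 14.3,"tz": 0,"wx": 0,"wy": 0,"wz": 0,"claw": 12},{"tx": -4,"ty": 13.8,"tz": 0,"wx": 0,"wy": 0,"wz": 0,"claw": 12},{"tx": -7,"ty": 12.6,"tz": 0,"wx": -0.01,"wy": 0,"wz": 0,"claw": 12},{"tx": -9.4,"ty": 11,"tz": 0,"wx": 0,"wy": 0,"wz": 0,"claw": 12},{"tx": -11.5,"ty": 8.7,"tz": 0,"wx": 0,"wy": 0,"wz": 0,"claw": 12},{"tx": -13,"ty": 6,"tz": 0,"wx": 0,"wy": 0,"wz": 0,"claw": 12}]}}

```text
time_s: 15.92
position: [0.6039, -0.1715, 0.2186]
orientation: [-0.016, 0.737, 0.676, -0.009]
contact_force: [-11.3, 7.4, 2.7]
gripper_width: 0.0209
```

```bash
python3 -c "
from h import *
circ2()"
```

```text
t 15.92 z 0.2186 r 56.6 ang 11.7 cw from start 146.5 Ftan -9.6 Frad -9.5 Fz 2.7 w 0.0209 turn [-0.035 -0.008  0.001]
radial corr [-0.5 -1.5]
[(-14.2, 2.7), (-14.4, -0.3), (-14.0, -3.3), (-13.0, -6.2), (-11.5, -8.7), (-9.4, -10.9), (-6.9, -12.6), (-4.1, -13.8), (-1.2, -14.3), (1.8, -14.3), (4.8, -13.6), (7.5, -12.3)]
```

Call:
{"op": "play_rows", "data": {"plan": [{"tx": -14,"ty": 0,"tz": 0,"wx": -0.03,"wy": -0.008,"wz": 0,"claw": 12},{"tx": -14.4,"ty": -2,"tz": 0,"wx": 0,"wy": 0,"wz": 0,"claw": 12},{"tx": -14,"ty": -4,"tz": 0,"wx": 0,"wy": 0,"wz": 0,"claw": 12},{"tx": -12.5,"ty": -6.8,"tz": 0,"wx": 0,"wy": 0,"wz": 0,"claw": 12},{"tx": -11,"ty": -9,"tz": 0,"wx": -0.01,"wy": 0,"wz": 0,"claw": 12},{"tx": -8.8,"ty": -11.3,"tz": 0,"wx": 0,"wy": 0,"wz": 0,"claw": 12},{"tx": -6.2,"ty": -13,"tz": 0,"wx": 0,"wy": 0,"wz": 0,"claw": 12},{"tx": -3.2,"ty": -14,"tz": 0,"wx": 0,"wy": 0,"wz": 0,"claw": 12}]}}

```text
time_s: 16.58
position: [0.5466, -0.2347, 0.2189]
orientation: [-0.003, 0.734, 0.679, 0.02]
contact_force: [9.1, 8.5, -3.6]
gripper_width: 0.0203
```

```bash
python3 -c "
from h import *
circ2()"
```

```text
t 16.58 z 0.2189 r 51.7 ang -92.1 cw from start 250.3 Ftan -8.8 Frad -8.8 Fz -3.6 w 0.0203 turn [ 0.023 -0.034  0.01 ]
radial corr [-3.3  0.1]
[(0.9, -14.4), (3.9, -13.9), (6.7, -12.7), (9.2, -11.1), (11.3, -8.9), (12.9, -6.4), (13.9, -3.6), (14.4, -0.6), (14.2, 2.4), (13.4, 5.3), (12.0, 8.0), (10.0, 10.3)]
```

```bash
python3 -c "
from scipy.optimize import least_squares
import numpy as np
q=np.array([[.4969,-.1624],[.5287,-.1286],[.6039,-.1715],[.5466,-.2347]])
f=least_squares(lambda c:np.hypot(*(q-c).T)-.055,[.55,-.18]);print(f.x,f.fun)"
sed -i 's/^LEG=.*/LEG=np.array([.5493,-.1812])/' h.py
python3 -c "
from h import *
circ2()"
```

```text
[ 0.54931205 -0.1796411 ] [1.74980432e-04 4.58915258e-05 1.91681143e-04 1.25657029e-04]
t 16.58 z 0.2189 r 53.6 ang -92.9 cw from start 251.1 Ftan -8.6 Frad -8.9 Fz -3.6 w 0.0203 turn [ 0.023 -0.034  0.01 ]
radial corr [-1.4  0. ]
[(1.1, -14.4), (4.1, -13.8), (6.9, -12.7), (9.3, -11.0), (11.4, -8.8), (13.0, -6.2), (14.0, -3.4), (14.4, -0.4), (14.2, 2.6), (13.3, 5.5), (11.9, 8.1), (9.9, 10.4)]
```

Call:
{"op": "play_rows", "data": {"plan": [{"tx": 3,"ty": -14,"tz": 0,"wx": 0.02,"wy": -0.03,"wz": 0.01,"claw": 12},{"tx": 5,"ty": -13.6,"tz": 0,"wx": 0,"wy": 0,"wz": 0,"claw": 12},{"tx": 7.5,"ty": -12.2,"tz": 0,"wx": 0,"wy": 0,"wz": 0,"claw": 12},{"tx": 9.8,"ty": -10.5,"tz": 0,"wx": 0,"wy": 0,"wz": 0,"claw": 12},{"tx": 11.8,"ty": -8.2,"tz": 0,"wx": 0,"wy": -0.01,"wz": 0,"claw": 12},{"tx": 13.3,"ty": -5.5,"tz": 0,"wx": 0,"wy": 0,"wz": 0,"claw": 12},{"tx": 14.2,"ty": -2.6,"tz": 0,"wx": 0,"wy": 0,"wz": 0,"claw": 12},{"tx": 14.4,"ty": 0.5,"tz": 0,"wx": 0,"wy": 0,"wz": 0,"claw": 12}]}}

```text
time_s: 17.25
position: [0.4957, -0.1661, 0.2187]
orientation: [0.024, 0.74, 0.672, -0.002]
contact_force: [3.8, -9.0, -7.0]
gripper_width: 0.0206
```

```bash
sed -i 's/^LEG=.*/LEG=np.array([.5493,-.1796])/' h.py
python3 -c "
from h import *
circ2()"
```

```text
t 17.25 z 0.2187 r 55.3 ang 165.8 cw from start 352.4 Ftan -7.8 Frad -5.9 Fz -7.0 w 0.0206 turn [ 0.032  0.035 -0.009]
radial corr [-0.   0.3]
[(13.9, 3.6), (12.9, 6.5), (11.2, 9.0), (9.1, 11.1), (6.6, 12.8), (3.8, 13.9), (0.9, 14.4), (-2.2, 14.2), (-5.1, 13.5), (-7.8, 12.1), (-10.1, 10.2), (-12.0, 7.9)]
```

Call:
{"op": "play_rows", "data": {"plan": [{"tx": 13.9,"ty": 4.5,"tz": 0,"wx": 0.03,"wy": 0.03,"wz": -0.009,"claw": 12},{"tx": 12.8,"ty": 7,"tz": 0,"wx": 0,"wy": 0,"wz": 0,"claw": 12},{"tx": 11,"ty": 9.3,"tz": 0,"wx": 0,"wy": 0,"wz": 0,"claw": 12},{"tx": 8.7,"ty": 11.4,"tz": 0,"wx": 0,"wy": 0,"wz": 0,"claw": 12},{"tx": 6,"ty": 13,"tz": 0,"wx": 0,"wy": 0.01,"wz": 0,"claw": 12},{"tx": 3,"ty": 14,"tz": 0,"wx": 0,"wy": 0,"wz": 0,"claw": 12},{"tx": 0,"ty": 14.4,"tz": 0,"wx": 0,"wy": 0,"wz": 0,"claw": 12},{"tx": -3,"ty": 14,"tz": 0,"wx": 0,"wy": 0,"wz": 0,"claw": 12}]}}

```text
time_s: 17.92
position: [0.5761, -0.1314, 0.2186]
orientation: [-0.002, 0.739, 0.674, -0.016]
contact_force: [-13.0, -4.1, 1.8]
gripper_width: 0.0203
```

```bash
python3 -c "
from h import *
circ2()"
```

```text
t 17.92 z 0.2186 r 55.2 ang 60.9 cw from start 97.3 Ftan -9.4 Frad -9.9 Fz 1.8 w 0.0203 turn [-0.025  0.02  -0.004]
radial corr [-0.1 -0.1]
[(-7.2, 12.5), (-9.6, 10.7), (-11.6, 8.5), (-13.1, 5.9), (-14.1, 3.0), (-14.4, 0.1), (-14.1, -2.9), (-13.2, -5.8), (-11.7, -8.4), (-9.7, -10.7), (-7.2, -12.4), (-4.5, -13.7)]
```

Call:
{"op": "play_rows", "data": {"plan": [{"tx": -8,"ty": 11,"tz": 0,"wx": -0.025,"wy": 0.02,"wz": 0,"claw": 12},{"tx": -10.2,"ty": 10,"tz": 0,"wx": 0,"wy": 0,"wz": 0,"claw": 12},{"tx": -12.2,"ty": 7.8,"tz": 0,"wx": 0,"wy": 0,"wz": 0,"claw": 12},{"tx": -13.5,"ty": 5,"tz": 0,"wx": 0,"wy": 0,"wz": 0,"claw": 12},{"tx": -14.2,"ty": 2,"tz": 0,"wx": -0.01,"wy": 0,"wz": 0,"claw": 12},{"tx": -14.4,"ty": -1,"tz": 0,"wx": 0,"wy": 0,"wz": 0,"claw": 12},{"tx": -13.8,"ty": -4,"tz": 0,"wx": 0,"wy": 0,"wz": 0,"claw": 12}]}}

```text
time_s: 18.5
position: [0.5979, -0.2053, 0.2189]
orientation: [-0.011, 0.736, 0.677, 0.01]
contact_force: [0.5, 10.5, -0.1]
gripper_width: 0.0208
```

```bash
python3 -c "
from h import *
circ2()
im,d=arm.snapshot('scene'); cv2.imwrite('pics/g.png',cv2.resize(im[60:260,100:380,::-1],None,fx=2.8,fy=2.8,interpolation=cv2.INTER_CUBIC))
P=cloud('scene',d); H,S,V=cv2.split(cv2.cvtColor(im,cv2.COLOR_RGB2HSV))
o=P[(H>5)&(H<17)&(S>180)&(P[...,2]<.09)&(P[...,0]<.62)&(P[...,0]>.45)&(P[...,1]<-.1)]
print(len(o),np.percentile(o[:,2],[2,10,25,50,75,90,98]).round(4)) if len(o) else 0
"
```

```text
t 18.5 z 0.2189 r 55.0 ang -27.9 cw from start 186.1 Ftan -9.5 Frad -4.4 Fz -0.1 w 0.0208 turn [-0.002 -0.029  0.005]
radial corr [-0.  0.]
[(-12.6, -7.0), (-10.8, -9.5), (-8.6, -11.5), (-6.0, -13.1), (-3.2, -14.0), (-0.2, -14.4), (2.8, -14.1), (5.7, -13.2), (8.3, -11.8), (10.6, -9.8), (12.4, -7.4), (13.6, -4.6)]
119 [0.0189 0.0205 0.0223 0.0284 0.031  0.0323 0.0352]
```

View pics/g.png

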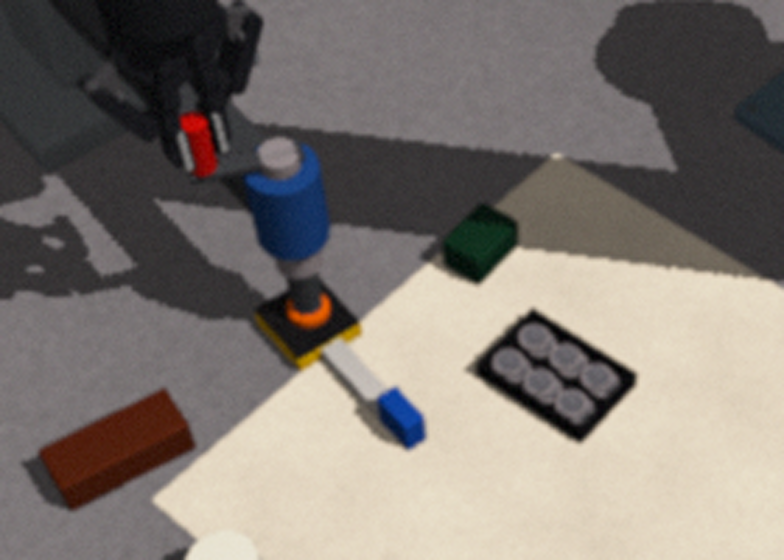

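The crop shows the whole foot (308,308) inside the black plate and just above it. The foot top is at about 31 mm, so its underside is at about 21 mm and contact is near.

Call:
{"op": "play_rows", "data": {"plan": [{"tx": -12.6,"ty": -7,"tz": 0,"wx": 0,"wy": -0.025,"wz": 0,"claw": 12},{"tx": -10.6,"ty": -9.6,"tz": 0,"wx": 0,"wy": 0,"wz": 0,"claw": 12},{"tx": -8,"ty": -11.8,"tz": 0,"wx": 0,"wy": 0,"wz": 0,"claw": 12},{"tx": -5,"ty": -13.2,"tz": 0,"wx": 0,"wy": 0,"wz": 0,"claw": 12}]}}

```text
time_s: 18.88
position: [0.5607, -0.2333, 0.2191]
orientation: [-0.0, 0.735, 0.679, 0.01]
contact_force: [9.3, 2.2, -6.2]
gripper_width: 0.0207
```

```bash
python3 -c "
from h import *
circ2()"
```

```text
t 18.88 z 0.2191 r 54.9 ang -78.0 cw from start 236.2 Ftan -9.6 Frad -0.2 Fz -6.2 w 0.0207 turn [ 0.014 -0.015  0.008]
radial corr [-0.1  0. ]
[(-2.6, -14.2), (0.4, -14.4), (3.4, -14.0), (6.2, -13.0), (8.8, -11.4), (10.9, -9.4), (12.7, -6.9), (13.8, -4.1), (14.4, -1.1), (14.3, 1.9), (13.6, 4.8), (12.3, 7.5)]
```

Call:
{"op": "play_rows", "data": {"plan": [{"tx": -2,"ty": -14.2,"tz": 0,"wx": 0.014,"wy": -0.015,"wz": 0.008,"claw": 12},{"tx": 1,"ty": -14.4,"tz": 0,"wx": 0,"wy": 0,"wz": 0,"claw": 12},{"tx": 4,"ty": -13.8,"tz": 0,"wx": 0,"wy": 0,"wz": 0,"claw": 12},{"tx": 7,"ty": -12.6,"tz": 0,"wx": 0,"wy": 0,"wz": 0,"claw": 12}]}}

```text
time_s: 19.22
position: [0.517, -0.2243, 0.2191]
orientation: [0.012, 0.738, 0.675, 0.006]
contact_force: [10.0, -7.3, -9.2]
gripper_width: 0.0212
```

```bash
python3 -c "
from h import *
circ2()
im,d=arm.snapshot('scene'); 
P=cloud('scene',d); H,S,V=cv2.split(cv2.cvtColor(im,cv2.COLOR_RGB2HSV))
o=P[(H>5)&(H<17)&(S>180)&(P[...,2]<.09)&(P[...,0]<.62)&(P[...,0]>.45)&(P[...,1]<-.1)]
print(len(o),np.percentile(o[:,2],[2,10,25,50,75,90,98]).round(4)) if len(o) else 0
"
```

```text
t 19.22 z 0.2191 r 55.1 ang -125.9 cw from start 284.1 Ftan -12.4 Frad 0.1 Fz -9.2 w 0.0212 turn [ 0.027  0.007 -0.002]
radial corr [0.1 0.1]
[(8.6, -11.5), (10.8, -9.5), (12.6, -7.0), (13.8, -4.3), (14.3, -1.3), (14.3, 1.7), (13.6, 4.6), (12.4, 7.4), (10.6, 9.8), (8.3, 11.8), (5.7, 13.2), (2.8, 14.1)]
117 [0.0189 0.0206 0.0232 0.0282 0.0306 0.0329 0.0358]
```

Call:
{"op": "play_rows", "data": {"plan": [{"tx": 9,"ty": -11.2,"tz": 0,"wx": 0.027,"wy": 0.007,"wz": 0,"claw": 12},{"tx": 11.2,"ty": -9,"tz": 0,"wx": 0,"wy": 0,"wz": 0,"claw": 12},{"tx": 12.9,"ty": -6.4,"tz": 0,"wx": 0,"wy": 0,"wz": 0,"claw": 12},{"tx": 14,"ty": -3.5,"tz": 0,"wx": 0,"wy": 0,"wz": 0,"claw": 12},{"tx": 14.4,"ty": -0.5,"tz": 0,"wx": 0,"wy": 0,"wz": 0,"claw": 12}]}}

```text
time_s: 19.68
position: [0.4943, -0.1759, 0.2188]
orientation: [0.015, 0.74, 0.672, -0.007]
contact_force: [-4.3, -13.0, -3.0]
gripper_width: 0.0203
```

```bash
python3 -c "
from h import *
circ2()"
```

```text
t 19.68 z 0.2188 r 55.1 ang 176.1 cw from start 342.1 Ftan -13.2 Frad 3.4 Fz -3.0 w 0.0203 turn [ 0.013  0.03  -0.009]
radial corr [0.  0.1]
[(14.4, 1.1), (13.8, 4.1), (12.7, 6.8), (11.0, 9.3), (8.8, 11.4), (6.2, 13.0), (3.4, 14.0), (0.4, 14.4), (-2.6, 14.2), (-5.5, 13.3), (-8.1, 11.9), (-10.4, 9.9)]
```

Call:
{"op": "play_rows", "data": {"plan": [{"tx": 14,"ty": 1.5,"tz": 0,"wx": 0.013,"wy": 0.03,"wz": 0,"claw": 12},{"tx": 12,"ty": 4,"tz": 0,"wx": 0,"wy": 0,"wz": 0,"claw": 12}]}}

```text
time_s: 19.85
position: [0.4993, -0.1567, 0.219]
orientation: [0.003, 0.741, 0.672, -0.006]
contact_force: [-8.6, -11.2, -4.2]
gripper_width: 0.0208
```

```bash
python3 -c "
from h import *
circ2()"
```

```text
t 19.85 z 0.219 r 55.0 ang 155.4 cw from start 2.8 Ftan -13.8 Frad 3.1 Fz -4.2 w 0.0208 turn [-0.004  0.013 -0.011]
radial corr [-0.  0.]
[(13.0, 6.1), (11.5, 8.7), (9.4, 10.9), (7.0, 12.6), (4.2, 13.8), (1.2, 14.3), (-1.8, 14.3), (-4.7, 13.6), (-7.4, 12.3), (-9.8, 10.5), (-11.8, 8.3), (-13.3, 5.6)]
```

Call:
{"op": "play_rows", "data": {"plan": [{"tx": 0,"ty": 0,"tz": 0,"wx": 0,"wy": 0,"wz": 0,"claw": 12},{"tx": 0,"ty": 0,"tz": 0,"wx": 0,"wy": 0,"wz": 0,"claw": 35},{"tx": 0,"ty": 0,"tz": 0,"wx": 0,"wy": 0,"wz": 0,"claw": 45},{"tx": 0,"ty": 0,"tz": 0,"wx": 0,"wy": 0,"wz": 0,"claw": 45},{"tx": 0,"ty": 0,"tz": -15,"wx": 0,"wy": 0,"wz": 0,"claw": 45},{"tx": 0,"ty": 0,"tz": -25,"wx": 0,"wy": 0,"wz": 0,"claw": 45},{"tx": 0,"ty": 0,"tz": -30,"wx": 0,"wy": 0,"wz": 0,"claw": 45},{"tx": 0,"ty": 0,"tz": -30,"wx": 0,"wy": 0,"wz": 0,"claw": 45},{"tx": 30,"ty": -30,"tz": 0,"wx": 0,"wy": 0,"wz": 0,"claw": 45},{"tx": 30,"ty": -30,"tz": 0,"wx": 0,"wy": 0,"wz": 0,"claw": 45},{"tx": 30,"ty": -30,"tz": 0,"wx": 0,"wy": 0,"wz": 0,"claw": 45},{"tx": 30,"ty": -20,"tz": 0,"wx": 0,"wy": 0,"wz": 0,"claw": 45},{"tx": 0,"ty": 0,"tz": 0,"wx": 0,"wy": 0,"wz": 0,"claw": 45}]}}

```text
time_s: 20.93
position: [0.4039, -0.0258, 0.3269]
orientation: [0.009, 0.743, 0.669, -0.002]
contact_force: [-0.6, -0.1, 0.3]
gripper_width: 0.0451
```

```bash
python3 meas.py z scene top; python3 -c "
from h import *
need(.5,-.1,.3,-5)
im,d=arm.snapshot('scene'); cv2.imwrite('pics/zz.png',cv2.resize(im[60:260,100:380,::-1],None,fx=2.8,fy=2.8,interpolation=cv2.INTER_CUBIC))
P=cloud('scene',d); H,S,V=cv2.split(cv2.cvtColor(im,cv2.COLOR_RGB2HSV)); ws=(P[...,0]<.62)&(P[...,0]>.45)&(P[...,1]<-.1)
o=P[(H>5)&(H<17)&(S>180)&(P[...,2]<.09)&ws]; print('foot',np.percentile(o,[2,50,98],axis=0).round(4))
k=P[((H<6)|(H>174))&(S>180)&(P[...,2]>.2)&ws&(P[...,1]>-.25)]; print('knob',k.min(0),k.max(0))
"
```

```text
scene blue [235 199  16  15 124] [ 0.5642 -0.0468  0.0345] [563.1 -46.5] [40.4 18.7] 85.8
scene black [191 161  36  26 324] [ 0.565  -0.171   0.0209] [ 551.  -182.9] [68.1 60.9] 85.4
scene black [271 182  41  33 130] [0.4699 0.0011 0.0171] [465.7   6. ] [111.3  29. ] 89.4
top blue [344 220  14  11  97] [ 0.564  -0.0382  0.0348] [563.1 -40.2] [26.  19.3] 87.1
top black [398 227  17  17 162] [ 0.572  -0.1616  0.0209] [ 570.7 -161.7] [27.8 37.3] 69.5
top black [294 261  36   8  69] [0.4691 0.0388 0.0193] [466.1  23.8] [14.8 74.6] 11.6
t 21.03 pos [ 0.4065 -0.0293  0.3269] yhead -6.0 F [0.2 0.4 0.9] w 0.0451
shift [-60.1 100.   29.1] len 120.3 turn [ 0.012  0.017 -0.018] rows>= 3
shift in target axes [-62.3  99.3  26.9]
foot [[ 0.5269 -0.1981  0.0186]
 [ 0.554  -0.174   0.0279]
 [ 0.5658 -0.1653  0.0351]]
knob [ 0.49008734 -0.16628227  0.2073822 ] [ 0.50973847 -0.1479951   0.25541769]
```

View pics/zz.png

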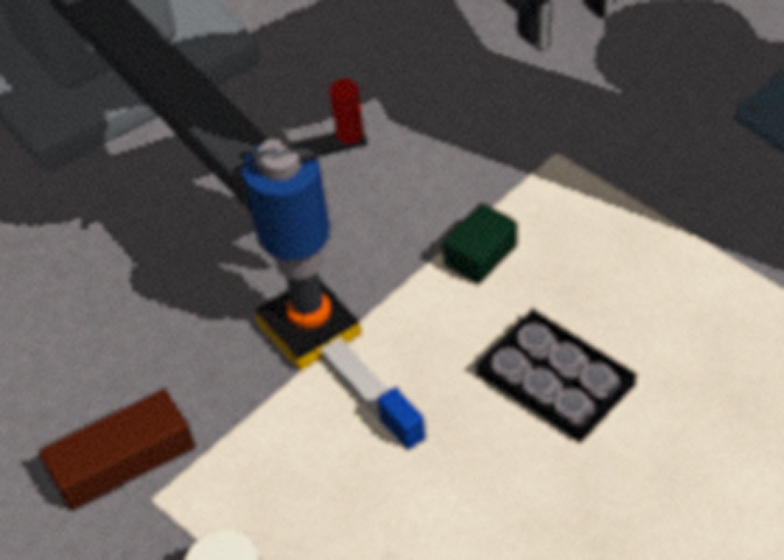

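View pics/zscene.png

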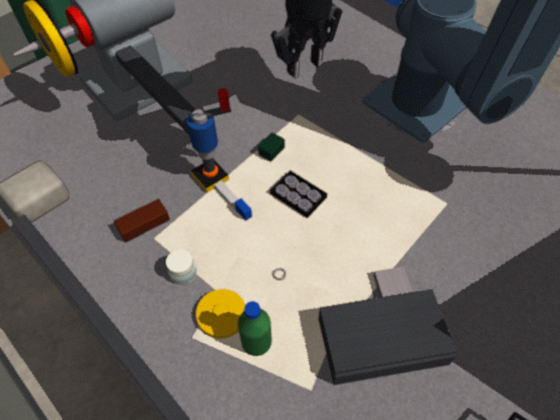

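The whole foot (crop 308,308) stands inside the rubber, and the bystanders and steel pad are at their original pixels. The gripper is clear.

```bash
python3 -c "
from bench import arm
print(arm.hand_in())"
```

```text
the job is handed in; nothing more can be done
None
```

The job is done and handed in at about 21 s of the 72 s allowed. The rubber-faced pad lies flat under the stabiliser leg, the orange foot bears on it, and the gripper has let go and is clear.

**What I did:** I pulled the pad out of the rack by its plate, carried it to the leg and set it down. I then took it by the blue block, slid it under the foot and released it. Last, I turned the crank clockwise about 726° in total, roughly 174° of that after the foot touched.

**What the last checks showed:**
- **Pad position:** the plate centre is about 2–3 mm from the leg axis, against roughly 14 mm of room, so the whole foot stands on the rubber. It did not move while I cranked.
- **Foot contact:** the foot stayed at the same height (top about 31 mm) from about 550° of crank travel onward. The tangential force at the knob rose from about 9 N with the foot free to 13.8 N at the end, close to the 13 N expected at half a turn.
- **Other things on the bench:** the steel pad and the rest looked to be in the same places in the final picture as in the first.

**Disagreements and doubts:**
- **Leg axis:** the camera estimate was about 3 mm off the centre given by the crank's own circle, so I used the circle's centre. At times before I corrected for this, the knob carried up to about 10 N of sideways force.
- **Contact angle:** the moment of contact is known only to about ±15°.

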